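# Clamp a test strip in the cantilever bending clamp

## Robot

A 6-joint arm with a two-finger parallel gripper is mounted at the origin on the work surface. World frame = base frame: x ahead of the robot, y to its left, z up, the work surface at z = 0. Lengths are in m, angles in rad, forces in N, time in s.
With the tool pointing down it reaches from about 0.375 to 0.9 m from the base axis. Payload 3.1 kg.
Tool frame: the origin (TCP) lies midway between the tips of the shut fingers; the grasp point (between the pads) lies 19 mm behind it; z points along the fingers, y is the direction in which the jaws open and shut (so a half turn about z gives the same grasp; the last joint's range is limited). The gripper opens to 85 mm and grips with 20 to 120 N. Pads are 22 mm wide; open, the fingers measure 114 mm over their backs; the gripper's body (76 mm by 85 mm) begins 54 mm behind the grasp point. The pads swing forward as they close: fully open they stand 13 mm farther back than shut.
Start: joints at [1.109, 0.527, 1.433, -0, 1.181, -0.178], TCP at [0.175, 0.6, 0.231] pointing down, gripper open.
Joint ranges: [-3.08, 3.08], [-0.75, 2.2], [0.22, 2.44], [-1.43, 4.57], [0, 2.65], [-2.85, 2.85]. Speed limits (rad/s): [2.79, 2.79, 3.14, 3.14, 3.14, 3.14].

## Interface

Orientations are given as a unit quaternion [w, x, y, z].
In Python, from station import bot gives the robot as it stands.
- The arm moves only by the tool arm_command, never from a script. Its argument "rows" is a list of rows, each a list of 3 entries, a list of its own where there are three numbers: the opening, from 0 (shut) to 1 (fully open), then the shift along the world's x, y, z in mm, then the turn about the world's z in rad. In form: [[grip, [tx, ty, tz], spin], ...]. A call has 1 to 5 rows; each row is the pose to reach, as a shift and turn from the pose commanded when the call began; what a row does not reach only later rows make up. A row lasts 1/10 s, in which the tool goes at most 50 mm and 8.59 degrees, less where a joint would pass 70% of its speed; a pose out of reach is approached as far as the arm can. A call with a gripper value outside its range is refused whole. The fingers move at their own pace and stop on an object; "newtons" is the grip in N (left out, the last holds). Time passes only in rows, so rows that repeat a pose let the fingers close. It gives the time, the measured TCP pose, the force and the opening at its end, in the units of the state.
- bot.read_state(): the state, without advancing time (a new reading comes with each control period).
- bot.snapshot(name): name is "side" or "top" or "wrist"; returns a dict with "color" (384x512x3 uint8, blue, green, red), "fx", "fy", "cx", "cy" (pixels), "rvec" (rotation vector, rad) and "tvec" (3), from world to camera coordinates, as OpenCV has them. Camera axes: x right, y down, z forward; pixel columns grow to the right and rows downward; lengths in m; the calibration is good to about 2 mm. A picture is of the moment at which its call begins. There is no depth.
- bot.sign_off(): hands the job in, once; it reports no verdict.
The state is a dict: "clock": time; "qpos": joint angles; "joint_vel": joint speeds; "joint_torque": joint torques, N m; "position": TCP position; "ee_rot": TCP orientation; "ft_force": force on the tool from outside, world axes, zero at the start; "torque": the same for the moment, N m; "width": finger opening in m.
Only numpy, scipy, OpenCV 4.12 (cv2) and the standard library are available. Lean on these libraries where they do the work, as an engineer would, in place of code of your own. Each camera call takes 0.05 s, during which the arm holds its last target.

## Task

Load the bending clamp: with a fingertip on its outer end, push the steel strip along its channel until its inner end butts against the upright plate, then run the loose wing screw down clockwise, stroke by stroke with a fingertip on its wings, until it comes up tight and the jaw holds the strip. Only push: the strip must not be lifted, neither strip nor screw squeezed or forced, and the jar, tape roll and screwdriver stay where they are.

Things in the scene. Friction and masses are not known exactly. Their poses are not given: they have to be found in the camera images.
- clamp: Aluminium clamp bolted to the bench, it never moves. Origin at bench height under the middle of the upright plate's inner face (x = 0, the strip's back stop); +x runs level from there out along the strip, +z up. Black base plate 12 mm thick, x -43 to 155 mm, y -50 to 50 mm. Lower jaw block x 0 to 64 mm, y -40 to 40 mm, top 44 mm above the bench.
- upright_top (a point): Middle of the top edge of the clamp's upright plate, 128 mm above the bench. The plate is 100 mm wide (clamp y) and 14 mm thick, x -14 to 0 mm of the clamp.
- yoke_top (a point): Middle of the top of the clamp's yoke, 84 mm above the bench, where the wing screw stands upright through it: the screw's axis, 34 mm from the upright's inner face. The yoke is 36 mm long (clamp x) and 72 mm wide (y), screw heads on its corners reach 87.5 mm above the bench; the strip passes beneath through a channel 28 mm wide.
- rest_top (a point): Middle of the top of the rest that carries the strip's outer part, 44 mm above the bench, 125 mm from the upright's inner face; the rest is 14 mm long and 44 mm wide, with two 5 mm pins 16.5 mm either side of the middle, 10 mm tall.
- jaw: Black upper jaw under the yoke, 60 x 25 x 10 mm, with the wing screw turning in it; origin at the middle of its underside. It only moves up and down with the screw: 4 mm down for each clockwise turn, and touches the strip's top face, 48 mm above the bench, when the screw is about tight.
- wing_screw (a joint): Angle of the steel wing screw in rad: grows as it is turned clockwise seen from above (tightening), 12.0 when tight against a hard stop; it starts loose, somewhere from 5.2 to 7.4. It turns with a light drag of about 0.03 N m and stays where it is left.
- screw_hub (a point): Point on the screw's axis at half height of its hub (18 mm tall, 18 mm across at the foot). It sinks with the screw; when tight it is 97 mm above the bench.
- wing_a (a point): Middle of the rounded ear of one of the two opposite wings, 19 mm from the axis and 4 mm above screw_hub. Each wing is upright and flat, 6 mm thick, reaches out to 28 mm from the axis; its ear is a disc 18 mm across, so it reaches 9 mm above and below this point. When tight the wings span from about 91 to 110 mm above the bench, higher by up to 5 mm while loose.
- wing_b (a point): The same point of the opposite wing.
- strip: Loose steel strip, 160 x 25 x 4 mm, about 125 g, lying level in the clamp's channel and on the rest. Origin at the middle of its underside, 44 mm above the bench; x along its length, pointing outward, z up.
- strip_outer_end (a point): Middle of the strip's outer (free) end face, at half thickness, where it is pushed. It starts 174 to 194 mm from the upright's inner face, and is 160 mm from it when home.
- strip_inner_end (a point): Middle of the strip's inner end face, at half thickness. It starts 14 to 34 mm short of the upright.
- jar_mid (a point): Bystander: small jar, 52 mm across, 62 mm tall, standing on the bench; point at half height.
- tape_mid (a point): Bystander: roll of tape lying flat, 90 mm across, 24 mm tall; point at its centre.
- driver: Bystander: screwdriver lying on the bench, 190 mm long, handle 26 mm thick; origin under its middle, x along it towards the tip.
Things that resemble listed ones, but are neither listed nor needed, are in the scene too. Of the things that look like the clamp, the largest one is meant.

How it is judged:
By the outcome, as a careful person would: the job done as asked, in the order asked, and still so for the second after the job is handed in, with the robot touching nothing.
It also fails if it takes over 67 s, if anything falls off the work surface, if the arm or the gripper's body presses on something with over 40 N, if the wrist force passes 120 N, or if a joint passes its speed limit or range.

## Working session

There is one attempt and no reset: what is moved stays moved. The work goes in short steps, Python scripts to look and compute and a tool call to move; the robot and the scene stay as the last step left them, time stands still between calls to the robot, and variables do not carry over. Pictures are saved under pics/ and viewed, and the job is handed in when it is done.

Besides the shell and the picture viewer there is one more tool, called after ">>>" by a JSON object that holds its "fn" and its "kwargs", one argument or row to a line. arm_command: Moves the arm, as the interface text tells. Its arguments: {"type":"object","properties":{"rows":{"type":"array"},"newtons":{"type":"number"}},"required":["rows"]}

```bash
ls; mkdir -p pics
python3 - <<'E'
from station import bot
import cv2
s=bot.read_state();print(s)
for n in ("side","top","wrist"):
    d=bot.snapshot(n);cv2.imwrite(f"pics/{n}0.png",d["color"]);print(n,d["fx"],d["cx"],d["cy"],d["rvec"],d["tvec"])
E
```

```text
pics
{'clock': 0.0, 'qpos': array([ 1.10848409e+00,  5.28440715e-01,  1.43388918e+00,  1.04168778e-05,
        1.18139410e+00, -1.78478093e-01]), 'joint_vel': array([-0.00103317, -0.00015656, -0.00081676,  0.0005934 ,  0.0020616 ,
       -0.00034895]), 'joint_torque': array([-1.81131705e-03, -4.42352378e+01, -1.78024328e+01, -1.38675341e-04,
        8.48625961e-03, -7.39688886e-06]), 'position': array([0.17465995, 0.59936405, 0.23035343]), 'ee_rot': array([-3.40194516e-04,  1.41443055e-01,  9.89945820e-01, -1.00992032e-03]), 'ft_force': array([ 0.83507947,  0.57392863, -0.25951215]), 'torque': array([-0.04069785, -0.00286428,  0.00783151]), 'width': 0.08536288233919465}
side 396.6433721905769 255.16208106292063 190.6206817102906 [ 1.00065796 -2.34940587  1.14741186] [0.47869541 0.29826008 0.47008904]
top 444.82299331709334 253.09078514946987 192.22896551316524 [ 2.17012636 -2.20703293  0.09299319] [0.11217909 0.58559032 0.88020391]
wrist 311.69515572142444 256.253914594961 194.35467975483883 [-2.33542171 -1.75102684 -0.23217467] [-0.62382834 -0.03394426  0.37671883]
```

View pics/side0.png

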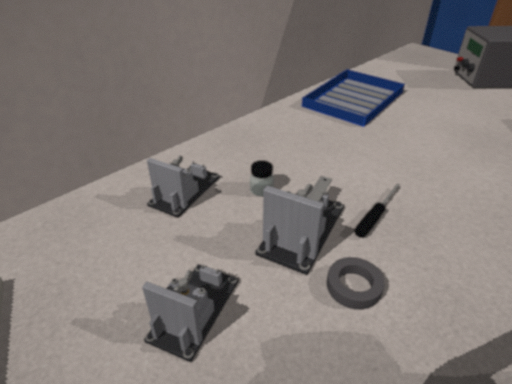

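View pics/top0.png

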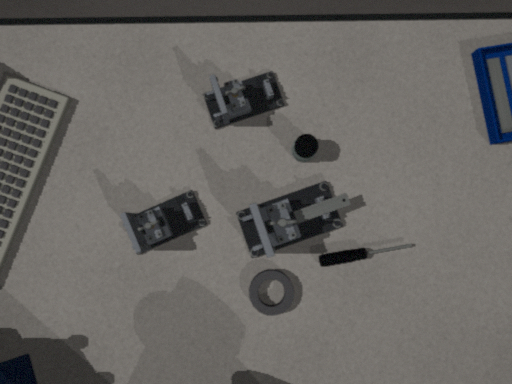

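View pics/wrist0.png

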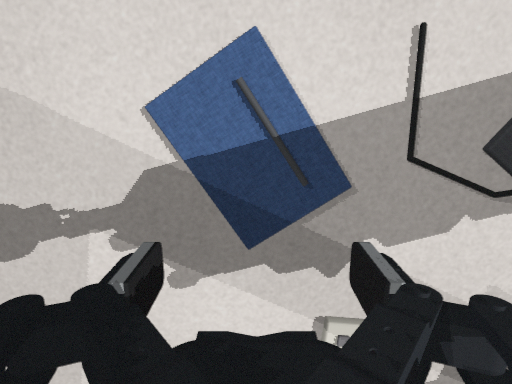

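Three clamps are visible in the top view, at pixels (290,218), (245,98) and (165,222). The one at (290,218) is the largest and the only one with a strip sticking out, so it fits. I'll confirm with an enlarged crop. The jar is at (306,146), the tape at (272,291) and the driver at (365,254).

```bash
cat > h.py <<'E'
import numpy as np, cv2
from station import bot
def cam(d):
    R=cv2.Rodrigues(np.array(d["rvec"],float))[0];t=np.array(d["tvec"],float).reshape(3)
    K=np.array([[d["fx"],0,d["cx"]],[0,d["fy"],d["cy"]],[0,0,1]]);return K,R,t
def pix2z(d,u,v,z):
    K,R,t=cam(d);ray=R.T@np.linalg.inv(K)@np.array([u,v,1.]);c=-R.T@t
    return c+ray*(z-c[2])/ray[2]
def proj(d,P):
    K,R,t=cam(d);P=np.atleast_2d(P);q=(P@R.T+t)@K.T;return q[:,:2]/q[:,2:]
def crop(d,u0,v0,u1,v1,s,name):
    cv2.imwrite(name,cv2.resize(d["color"][v0:v1,u0:u1],None,fx=s,fy=s,interpolation=cv2.INTER_CUBIC))
E
python3 - <<'E'
from h import *
import pickle
T=bot.snapshot("top");S=bot.snapshot("side")
pickle.dump((T,S),open("ts0.pkl","wb"))
crop(T,225,170,365,270,5.6,"pics/topc.png")
crop(S,245,165,355,275,5.4,"pics/sidec.png")
E
```

```text
(no output)
```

View pics/topc.png

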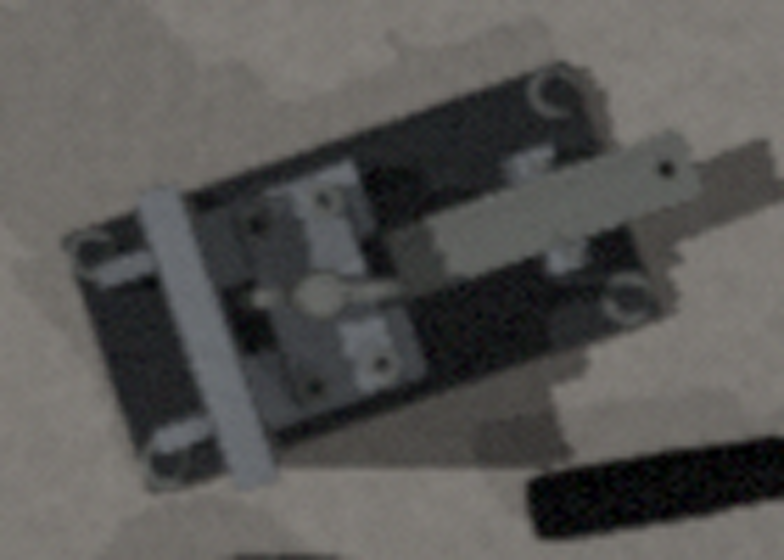

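View pics/sidec.png

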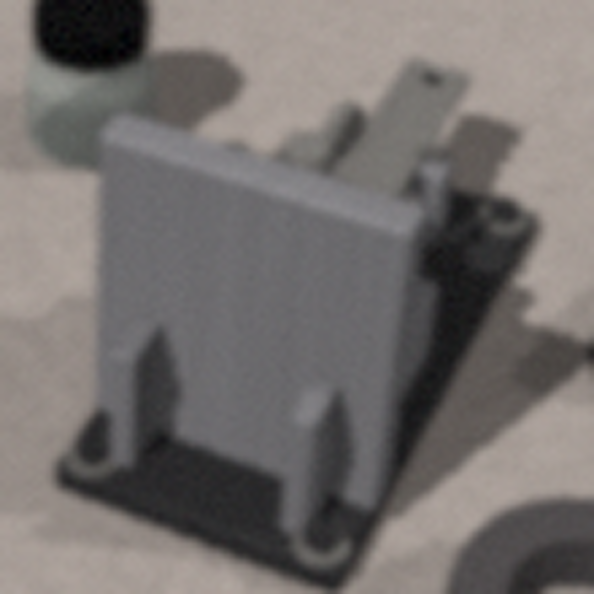

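The crops confirm it: the big clamp has the strip (outer end at crop (690,160), hole at (666,168)), upright at (205,335) and wing screw hub at (320,293), wings at (260,297) and (400,288). Next I fit its pose.

```bash
cat > fit.py <<'E'
from h import *
import pickle
from scipy.optimize import least_squares
T,S=pickle.load(open("ts0.pkl","rb"))
tp=lambda u,v:(u/5.6+225-.4,v/5.6+170-.4)
sp=lambda u,v:(u/5.4+245-.4,v/5.4+165-.4)
for n,z in (((65,240),.012),((150,490),.012),((580,62),.012),((665,310),.012),((160,190),.128),((257,485),.128),((672,130),.048),((697,185),.048),((320,293),.11),((260,297),.105),((400,288),.105)):
    print(n,pix2z(T,*tp(*n),z).round(4))
E
python3 fit.py
```

```text
(65, 240) [0.5473 0.1373 0.012 ]
(150, 490) [0.4564 0.1079 0.012 ]
(580, 62) [ 0.6093 -0.0525  0.012 ]
(665, 310) [ 0.5181 -0.0808  0.012 ]
(160, 190) [0.5593 0.1037 0.128 ]
(257, 485) [0.4656 0.0747 0.128 ]
(672, 130) [ 0.5813 -0.0776  0.048 ]
(697, 185) [ 0.5618 -0.0858  0.048 ]
(320, 293) [0.5258 0.0521 0.11  ]
(260, 297) [0.5249 0.0714 0.105 ]
(400, 288) [0.527  0.0256 0.105 ]
```

```bash
cat >> fit.py <<'E'
print("----")
obs=[("T",tp(65,240),(-43,50,12)),("T",tp(150,490),(-43,-50,12)),("T",tp(580,62),(155,50,12)),("T",tp(665,310),(155,-50,12)),
("T",tp(143,197),(-14,50,128)),("T",tp(237,488),(-14,-50,128)),("T",tp(178,188),(0,50,128)),("T",tp(272,478),(0,-50,128)),
("S",sp(60,475),(-43,50,12)),("S",sp(335,585),(-43,-50,12)),("S",sp(538,230),(155,-50,12)),("S",sp(103,135),(-14,50,128)),("S",sp(408,232),(-14,-50,128)),("S",sp(425,210),(0,-50,128))]
def w(p,P):
    c,s=np.cos(p[2]),np.sin(p[2]);P=np.array(P,float)/1000
    return np.array([p[0]+c*P[0]-s*P[1],p[1]+s*P[0]+c*P[1],P[2]])
def res(p,sep=False):
    r=[proj({"T":T,"S":S}[k],w(p,P))[0]-np.array(o) for k,o,P in obs]
    return np.array(r) if sep else np.ravel(r)
f=least_squares(res,[.52,.09,-1.26],loss="soft_l1")
p=f.x
if __name__=="__main__":
    print(p,np.degrees(p[2]));print(res(p,True).round(2))
    def inv(P):
        d=np.array(P[:2])-p[:2];c,s=np.cos(p[2]),np.sin(p[2]);return np.array([c*d[0]+s*d[1],-s*d[0]+c*d[1]])*1000
    for n,z in (((672,130),.048),((697,185),.048),((666,168),.048),((320,293),.115),((260,297),.105),((400,288),.105)):
        print(n,inv(pix2z(T,*tp(*n),z)).round(1))
    for n in ((415,60),(468,75),(435,78)): print("S",n,inv(pix2z(S,*sp(*n),.048)).round(1))
    np.save("clamp.npy",p)
E
python3 fit.py|sed -n '/----/,$p'
```

```text
----
[ 0.51392033  0.08281665 -1.26002552] -72.19414461907766
[[-0.85 -0.52]
 [-0.25  1.63]
 [-1.46  0.23]
 [-0.3   2.16]
 [-1.28 -0.04]
 [ 0.13  1.55]
 [-0.1  -0.96]
 [ 1.37  0.76]
 [-1.65 -2.79]
 [ 0.32 -2.18]
 [ 0.41 -3.59]
 [-1.05 -0.93]
 [ 0.35  0.13]
 [ 0.42 -0.93]]
(672, 130) [173.4  15.1]
(697, 185) [175.2  -6. ]
(666, 168) [166.9   3.1]
(320, 293) [32.5  2. ]
(260, 297) [14.2  6.9]
(400, 288) [58.5 -5. ]
S (415, 60) [174.2  10.7]
S (468, 75) [174.6 -10.2]
S (435, 78) [166.9   0. ]
```

Run:
```python
from h import *
from scipy.spatial.transform import Rotation as Ro
d=bot.snapshot("wrist");s=bot.read_state()
K,R,t=cam(d);c=-R.T@t
q=s["ee_rot"];M=Ro.from_quat([q[1],q[2],q[3],q[0]]).as_matrix()
print("tool axes world\n",M.round(3));print("cam in tool",(M.T@(c-s["position"])).round(4));print("cam axes(cols x,y,z) in tool\n",(M.T@R.T).round(3))
p=np.load("clamp.npy")
T=bot.snapshot("top")
for n,u,v,z in (("jar",306,146,.062),("tape",272,291,.024),("drvA",320,259,.02),("drvM",368,254,.013),("drvtip",414,245,.006)):
    P=pix2z(T,u,v,z);dd=P[:2]-p[:2];c,s_=np.cos(p[2]),np.sin(p[2]);print(n,P.round(3),(1000*np.array([c*dd[0]+s_*dd[1],-s_*dd[0]+c*dd[1]])).round())
```

```text
tool axes world
 [[-0.96   0.28  -0.   ]
 [ 0.28   0.96  -0.001]
 [ 0.    -0.001 -1.   ]]
cam in tool [ 0.0658 -0.0002 -0.1408]
cam axes(cols x,y,z) in tool
 [[-0.001 -0.965 -0.263]
 [ 1.    -0.    -0.   ]
 [ 0.    -0.263  0.965]]
jar [ 0.673 -0.002  0.062] [130. 126.]
tape [0.39  0.068 0.024] [ -24. -123.]
drvA [ 0.451 -0.03   0.02 ] [ 88. -95.]
drvM [ 0.458 -0.129  0.013] [ 185. -117.]
drvtip [ 0.475 -0.226  0.006] [ 282. -132.]
```

>>> {"fn": "arm_command", "kwargs": {
  "rows": [
    [0,[22,-40,0],0.12],
    [0,[44,-80,0],0.24],
    [0,[66,-120,0],0.36],
    [0,[88,-160,0],0.48],
    [0,[110,-200,0],0.595]
  ],
  "newtons": 20
}}

```text
clock: 0.85
position: [0.2856, 0.3985, 0.2315]
ee_rot: [0.0, -0.158, 0.987, 0.0]
ft_force: [0.9, -0.2, 0.0]
width: 0.0125
```

>>> {"fn": "arm_command", "kwargs": {
  "rows": [
    [0,[22,-40,0],0],
    [0,[44,-80,0],0],
    [0,[66,-120,0],0],
    [0,[88,-160,0],0],
    [0,[110,-200,0],0]
  ]
}}

```text
clock: 1.35
position: [0.3957, 0.1983, 0.2316]
ee_rot: [0.0, -0.155, 0.988, 0.0]
ft_force: [0.0, 0.5, -0.6]
width: 0.0002
```

>>> {"fn": "arm_command", "kwargs": {
  "rows": [
    [0,[22,-40,0],0],
    [0,[44,-80,0],0],
    [0,[66,-120,0],0],
    [0,[88,-160,0],0],
    [0,[110,-200,0],0]
  ]
}}

```text
clock: 1.85
position: [0.5057, -0.0019, 0.2315]
ee_rot: [0.0, -0.155, 0.988, -0.0]
ft_force: [0.3, 1.6, 0.3]
width: -0.0
```

>>> {"fn": "arm_command", "kwargs": {
  "rows": [
    [0,[22,-40,0],0],
    [0,[44,-80,0],0],
    [0,[66,-110,0],0],
    [0,[73,-115,0],0],
    [0,[73,-115,0],0]
  ]
}}

```text
clock: 2.35
position: [0.5786, -0.116, 0.231]
ee_rot: [0.0, -0.154, 0.988, 0.0]
ft_force: [-0.5, 0.5, 0.3]
width: -0.0002
```

Run:
```python
from h import *
import pickle
W=bot.snapshot("wrist");pickle.dump(W,open("w1.pkl","wb"))
cv2.imwrite("pics/w1.png",cv2.resize(W["color"],None,fx=1.5,fy=1.5,interpolation=cv2.INTER_CUBIC))
s=bot.read_state();print(s["qpos"])
```

```text
[-3.85840022e-01  4.79528179e-01  1.52552984e+00  4.54221197e-04
  1.13825521e+00 -2.26757753e+00]
```

View pics/w1.png

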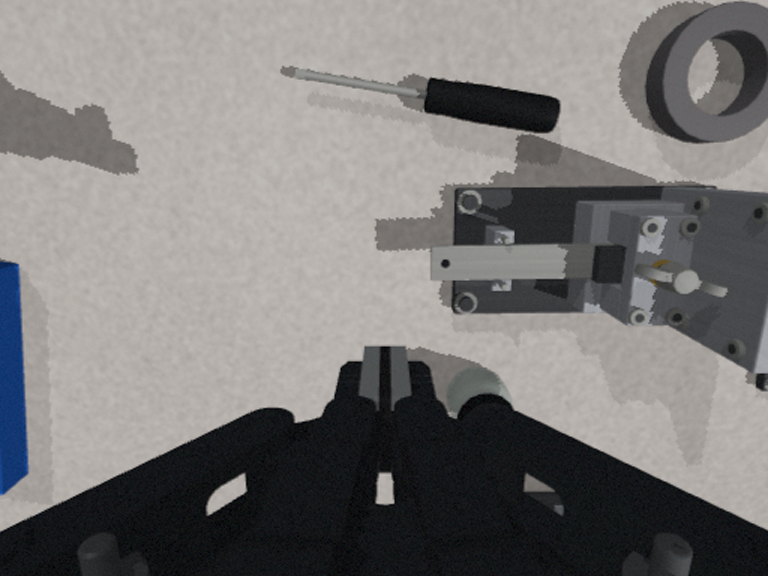

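Wrist view shows strip outer end at 1.5×-pixel (431,264), the wing screw hub at (685,281) with wings pointing to (650,270) and (722,291), base corners at (453,186) and (453,313), and the shut fingertips at (385,350).

```bash
cat > m.py <<'E'
from h import *
import pickle
W=pickle.load(open("w1.pkl","rb"))
p=np.load("clamp.npy")
def inv(P):
    d=np.array(P[:2])-p[:2];c,s=np.cos(p[2]),np.sin(p[2]);return np.array([c*d[0]+s*d[1],-s*d[0]+c*d[1]])*1000
def fw(x,y): 
    c,s=np.cos(p[2]),np.sin(p[2]);return np.array([p[0]*1000+c*x-s*y,p[1]*1000+s*x+c*y])
if __name__=="__main__":
  for n,u,v,z in (("base-",453,186,.012),("base+",453,313,.012),("strip-",432,247,.048),("strip+",430,281,.048),("stripR-",590,245,.048),("stripR+",595,280,.048),("hub",685,281,.115),("wL",637,268,.11),("wR",727,294,.11),("wearL",655,270,.118),("yoke screw",640,318,.0875),("yoke screw",652,228,.0875),("yokescrew",677,318,.0875),("ysc",691,227,.0875)):
    P=pix2z(W,u/1.5,v/1.5,z);print(n,P.round(4),inv(P).round(1))
E
python3 m.py
python3 - <<'E'
import cv2,pickle
W=pickle.load(open("w1.pkl","rb"))
cv2.imwrite("pics/w1c.png",cv2.resize(W["color"][115:260,270:512],None,fx=3.3,fy=3.3,interpolation=cv2.INTER_CUBIC))
E
```

```text
base- [ 0.5155 -0.0826  0.012 ] [157.9 -49.1]
base+ [ 0.6098 -0.0484  0.012 ] [154.3  51.1]
strip- [ 0.5592 -0.0878  0.048 ] [176.3  -9. ]
strip+ [ 0.5828 -0.081   0.048 ] [177.1  15.5]
stripR- [0.5243 0.017  0.048 ] [ 65.8 -10.3]
stripR+ [0.5463 0.0308 0.048 ] [59.4 15. ]
hub [0.5251 0.045  0.115 ] [39.4 -0.9]
wL [0.5267 0.0188 0.11  ] [64.9 -7.4]
wR [0.5248 0.0754 0.11  ] [10.4  8.1]
wearL [0.5244 0.0241 0.118 ] [59.1 -8. ]
yoke screw [0.5568 0.0483 0.0875] [45.9 30.3]
yoke screw [0.5022 0.0299 0.0875] [ 46.8 -27.3]
yokescrew [0.5496 0.0709 0.0875] [22.2 30.3]
ysc [0.4945 0.0522 0.0875] [ 23.2 -27.9]
```

View pics/w1c.png

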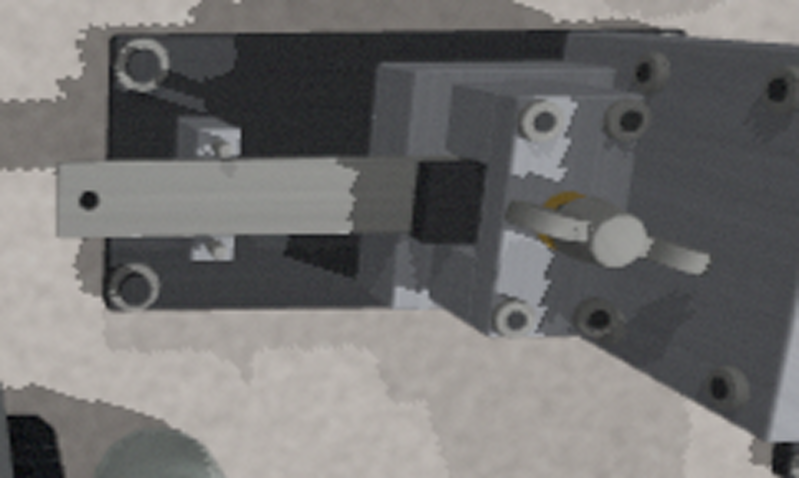

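>>> {"fn": "arm_command", "kwargs": {
  "rows": [
    [0,[0,4,-49],0],
    [0,[0,4,-98],0],
    [0,[0,4,-147],0],
    [0,[0,4,-185],0],
    [0,[0,4,-195],0]
  ]
}}

```text
clock: 2.9
position: [0.5737, -0.1078, 0.0326]
ee_rot: [-0.004, -0.156, 0.988, 0.003]
ft_force: [-0.6, 0.5, -0.9]
width: -0.0003
```

Run:
```python
from m import *
W=bot.snapshot("wrist");pickle.dump(W,open("w2.pkl","wb"))
cv2.imwrite("pics/w2.png",cv2.resize(W["color"],None,fx=1.5,fy=1.5,interpolation=cv2.INTER_CUBIC))
s=bot.read_state();print(s["position"],inv(s["position"]),s["ft_force"])
```

```text
[ 0.57466161 -0.10838027  0.03323204] [200.61246563  -0.63494094] [-0.12016376  0.73983133 -0.65565629]
```

View pics/w2.png

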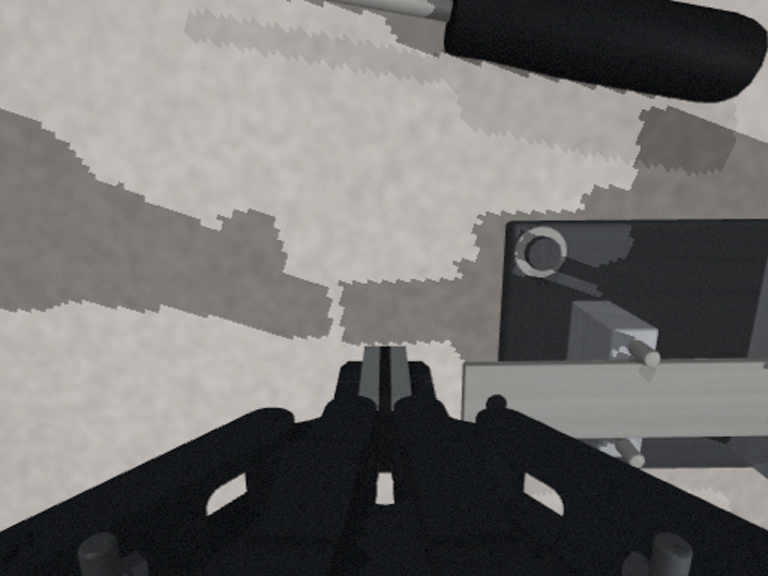

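Run:
```python
from m import *
W=pickle.load(open("w2.pkl","rb"))
for n,u,v,z in (("s-",463,363,.048),("s+",463,422,.048),("side-",700,361,.048),("side+",700,437,.048),("base",507,221,.012)):
    P=pix2z(W,u/1.5,v/1.5,z);print(n,P.round(4),inv(P).round(1))
s=bot.read_state();print(s["position"],inv(s["position"]),s["ft_force"])
```

```text
s- [ 0.5573 -0.0896  0.048 ] [177.5 -11.4]
s+ [ 0.5753 -0.083   0.048 ] [176.6   7.8]
side- [ 0.5356 -0.0239  0.048 ] [108.3 -12. ]
side+ [ 0.5581 -0.0121  0.048 ] [103.9  13. ]
base [ 0.5159 -0.0823  0.012 ] [157.8 -48.6]
[ 0.57466161 -0.10838027  0.03323204] [200.61246563  -0.63494094] [-0.12016376  0.73983133 -0.65565629]
```

>>> {"fn": "arm_command", "kwargs": {
  "rows": [
    [0,[-2.4,7.6,0],0],
    [0,[-4.6,14.3,0],0],
    [0,[-5.5,17.1,0],0],
    [0,[-6.4,20,0],0],
    [0,[-7.3,22.8,0],0]
  ]
}}

```text
clock: 3.45
position: [0.572, -0.0887, 0.0379]
ee_rot: [0.002, -0.155, 0.988, -0.001]
ft_force: [1.0, -1.8, 2.8]
width: 0.0001
```

>>> {"fn": "arm_command", "kwargs": {
  "rows": [
    [0,[-0.6,1.9,0],0],
    [0,[-1.2,3.8,0],0],
    [0,[-1.8,5.7,0],0],
    [0,[-2.4,7.6,0],0],
    [0,[-2.4,7.6,0],0]
  ]
}}

```text
clock: 3.95
position: [0.5704, -0.082, 0.0374]
ee_rot: [0.002, -0.155, 0.988, -0.002]
ft_force: [0.3, -4.9, 5.4]
width: 0.0001
```

Run:
```python
from m import *
W=bot.snapshot("wrist");pickle.dump(W,open("w3.pkl","wb"))
cv2.imwrite("pics/w3.png",cv2.resize(W["color"],None,fx=1.5,fy=1.5,interpolation=cv2.INTER_CUBIC))
s=bot.read_state();print(s["position"],inv(s["position"]),s["ft_force"])
```

```text
[ 0.57041744 -0.08206583  0.03743075] [174.26070056   3.37095547] [ 2.64702617 -3.76929605  6.09188232]
```

View pics/w3.png

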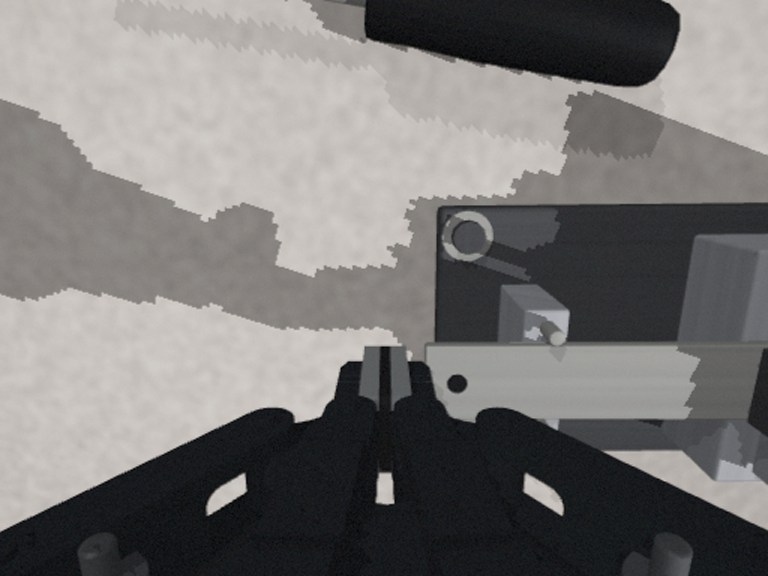

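Run:
```python
from m import *
W=pickle.load(open("w3.pkl","rb"))
for n,u,v,z in (("s-",427,345,.048),("hole",457,383,.048),("base",437,207,.012)):
    P=pix2z(W,u/1.5,v/1.5,z);print(n,P.round(4),inv(P).round(1))
cv2.imwrite("pics/w3c.png",cv2.resize(W["color"][215:300,210:330],None,fx=6.6,fy=6.6,interpolation=cv2.INTER_CUBIC))
```

```text
s- [ 0.5533 -0.0746  0.048 ] [162.  -10.6]
hole [ 0.5623 -0.0618  0.048 ] [152.5   1.8]
base [ 0.516  -0.0807  0.012 ] [156.3 -48. ]
```

View pics/w3c.png

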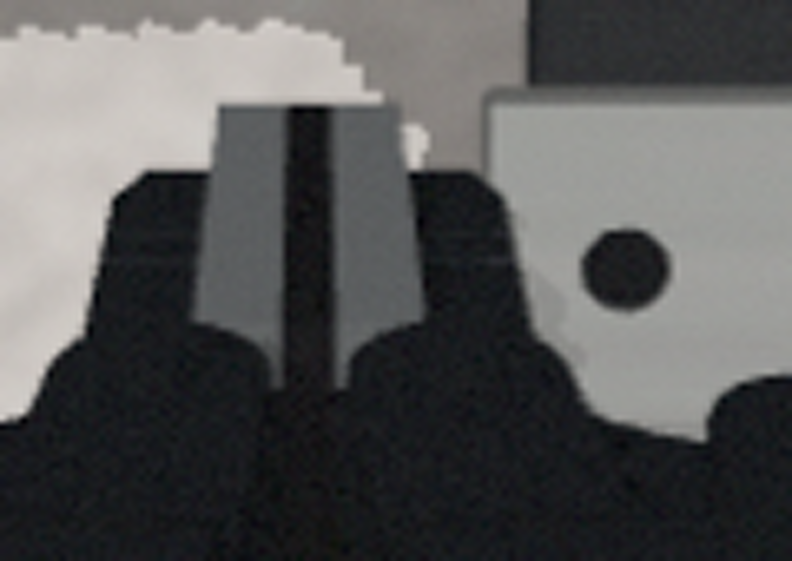

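>>> {"fn": "arm_command", "kwargs": {
  "rows": [
    [0,[2.4,-7.6,0],0],
    [0,[2.4,-7.6,-6],0],
    [0,[2.4,-7.6,-12],0],
    [0,[2.4,-7.6,-12],0],
    [0,[1.8,-5.7,-12],0]
  ]
}}

```text
clock: 4.5
position: [0.5693, -0.0859, 0.0234]
ee_rot: [-0.001, -0.155, 0.988, 0.001]
ft_force: [0.2, 0.3, -0.4]
width: 0.0003
```

>>> {"fn": "arm_command", "kwargs": {
  "rows": [
    [0,[-0.6,1.9,0],0],
    [0,[-1.2,3.8,0],0],
    [0,[-1.5,4.8,0],0],
    [0,[-1.8,5.7,0],0],
    [0,[-1.8,5.7,0],0]
  ]
}}

```text
clock: 5.0
position: [0.5692, -0.0814, 0.0247]
ee_rot: [0.001, -0.155, 0.988, -0.001]
ft_force: [1.4, -4.6, -1.0]
width: -0.0002
```

Run:
```python
from m import *
W=bot.snapshot("wrist");pickle.dump(W,open("w4.pkl","wb"))
cv2.imwrite("pics/w4.png",cv2.resize(W["color"],None,fx=1.5,fy=1.5,interpolation=cv2.INTER_CUBIC))
s=bot.read_state();print(s["position"],inv(s["position"]),s["ft_force"])
```

```text
[ 0.56917118 -0.08141705  0.02464175] [173.2618991    2.38279024] [ 2.31157811 -4.6862228  -1.25636508]
```

View pics/w4.png

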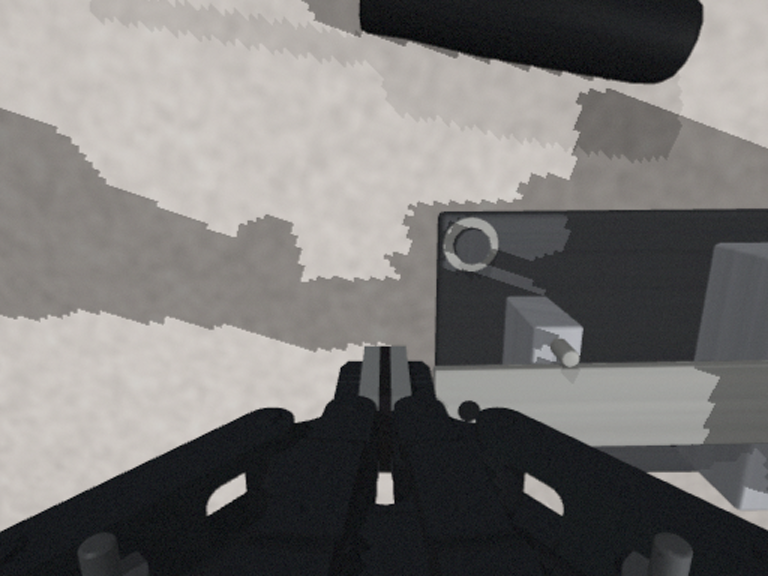

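Run:
```python
from m import *
W=pickle.load(open("w4.pkl","rb"))
for n,u,v,z in (("s-",434,367,.048),("hole",468,411,.048),("base",437,213,.012)):
    P=pix2z(W,u/1.5,v/1.5,z);print(n,P.round(4),inv(P).round(1))
```

```text
s- [ 0.5532 -0.0728  0.048 ] [160.2 -10.2]
hole [ 0.5629 -0.0593  0.048 ] [150.3   3.2]
base [ 0.516  -0.0811  0.012 ] [156.7 -48.1]
```

>>> {"fn": "arm_command", "kwargs": {
  "rows": [
    [0,[-0.15,0.5,0],0],
    [0,[-0.15,0.5,0],0]
  ]
}}

```text
clock: 5.25
position: [0.5693, -0.0813, 0.0247]
ee_rot: [0.001, -0.155, 0.988, -0.001]
ft_force: [0.7, -6.0, 0.4]
width: 0.0001
```

Pushing farther moved the strip only 0.1 mm while force rose to about 6 N, so the strip is home (image: outer end at 160.2 mm). Retreating and rising now.

>>> {"fn": "arm_command", "kwargs": {
  "rows": [
    [0,[1.2,-3.8,0],0],
    [0,[3.0,-9.5,0],0],
    [0,[3.0,-9.5,45],-0.12],
    [0,[3.0,-9.5,93],-0.26],
    [0,[3.0,-9.5,140],-0.4]
  ]
}}

```text
clock: 5.75
position: [0.57, -0.0891, 0.1649]
ee_rot: [-0.002, 0.047, 0.999, 0.001]
ft_force: [0.0, -0.6, -0.3]
width: 0.0
```

>>> {"fn": "arm_command", "kwargs": {
  "rows": [
    [0,[-5,20,10],-0.14],
    [0,[-10,40,10],-0.28],
    [0,[-15,60,10],-0.42],
    [0,[-20,80,10],-0.56],
    [0,[-20,80,10],-0.7]
  ]
}}

```text
clock: 6.25
position: [0.5489, -0.0068, 0.174]
ee_rot: [-0.002, 0.386, 0.923, 0.0]
ft_force: [-0.0, -1.1, -0.5]
width: -0.0002
```

Run:
```python
from m import *
W=bot.snapshot("wrist");pickle.dump(W,open("w5.pkl","wb"))
T=bot.snapshot("top");pickle.dump(T,open("t5.pkl","wb"))
cv2.imwrite("pics/w5.png",cv2.resize(W["color"],None,fx=1.5,fy=1.5,interpolation=cv2.INTER_CUBIC))
s=bot.read_state();print(s["position"],inv(s["position"]),s["ft_force"],s["ee_rot"],s["qpos"])
```

```text
[ 0.55026751 -0.00860029  0.17421184] [98.152589    6.65146174] [-0.46261223 -0.15878581  0.7613925 ] [-8.60454677e-04  3.83669810e-01  9.23469933e-01  1.37177415e-04] [-2.19030039e-01  5.04169938e-01  1.67746040e+00  6.94239998e-04
  9.61609434e-01 -1.00268983e+00]
```

View pics/w5.png

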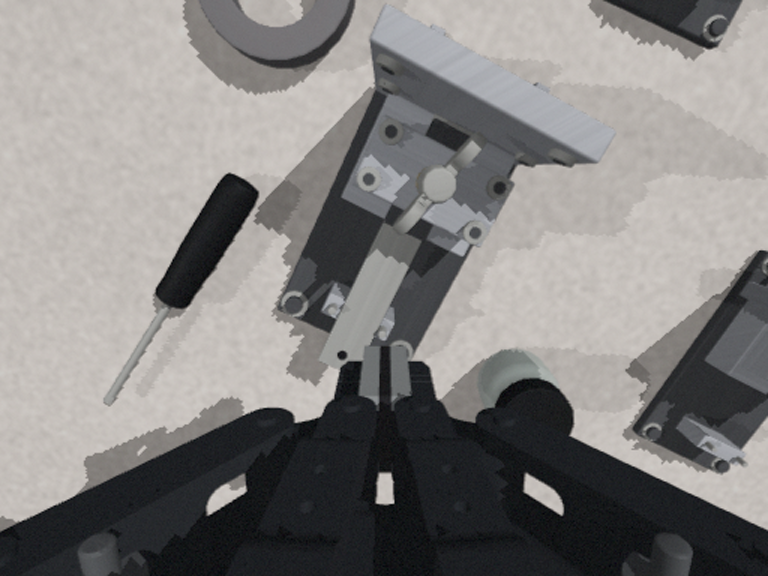

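Run:
```python
from m import *
W=pickle.load(open("w5.pkl","rb"))
cv2.imwrite("pics/w5c.png",cv2.resize(W["color"][75:175,215:355],None,fx=5.6,fy=5.6,interpolation=cv2.INTER_CUBIC))
q=[]
for n,u,v,z in (("h",392,131,.0875),("h",498,188,.0875),("h",369,178,.0875),("h",474,232,.0875),("hub",438,183,.109),("wup",472,149,.112),("wlo",412,216,.112),("stripend",341,355,.048),("up top L",388,5,.128),("up top R",615,130,.128)):
    P=pix2z(W,u/1.5,v/1.5,z);print(n,P.round(4),inv(P).round(1))
    if n=="h":q.append(inv(P))
print(np.mean(q,0))
```

```text
h [0.4947 0.0534 0.0875] [ 22.1 -27.3]
h [0.5488 0.0706 0.0875] [22.3 29.5]
h [0.5018 0.0308 0.0875] [ 45.8 -27.4]
h [0.5561 0.0484 0.0875] [45.7 29.6]
hub [0.5245 0.051  0.109 ] [33.5  0.4]
wup [0.5243 0.0703 0.112 ] [15.1  6.1]
wlo [0.5263 0.0334 0.112 ] [50.9 -3.4]
stripend [ 0.5628 -0.0587  0.048 ] [149.7   3.3]
up top L [0.4652 0.0802 0.128 ] [-12.4 -47.2]
up top R [0.5563 0.1107 0.128 ] [-13.6  48.8]
[33.97172133  1.10137441]
```

View pics/w5c.png

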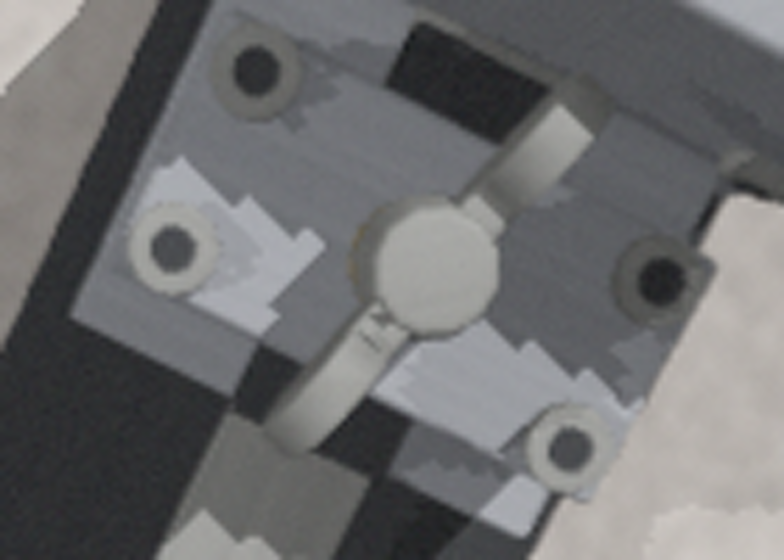

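```bash
cat > plan.py <<'E'
from m import *
C=np.array([34.,1.1])
def tgt(phi,d,rho=21.):
    a=np.radians(phi);r=np.array([np.cos(a),np.sin(a)]);n=np.array([-r[1],r[0]])
    return fw(*(C+rho*r+d*n)), (np.degrees(p[2])+phi+180)  # world mm, tool-x world deg
def state():
    s=bot.read_state();q=s["ee_rot"];return s["position"]*1000,2*np.degrees(np.arctan2(q[2],q[1])),s
def rel(P0,y0,phi,d,z,rho=21.):
    P,y=tgt(phi,d,rho);dy=(y-y0+180)%360-180
    return [round(P[0]-P0[0],1),round(P[1]-P0[1],1),round(z-P0[2],1)],round(np.radians(dy),3)
E
python3 - <<'E'
from plan import *
P,y,s=state();print(P,y)
print(rel(P,y,-15,18,150),rel(P,y,-15,18,107.5))
P0,y0=tgt(-15,18);P0=np.array([*P0,0])
for d in (14,10,8):print(d,rel(P0,y0,-15,d,0))
P0,y0=tgt(-15,9);P0=np.array([*P0,0])
for ph in range(-15,-165,-8):print(ph,rel(P0,y0,ph,9,0))
E
```

```text
[550.26750604  -8.60028501 174.21183622] 134.8776114722475
([np.float64(-5.9), np.float64(39.3), np.float64(-24.2)], np.float64(-0.734)) ([np.float64(-5.9), np.float64(39.3), np.float64(-66.7)], np.float64(-0.734))
14 ([np.float64(-4.0), np.float64(-0.2), np.float64(0.0)], np.float64(0.0))
10 ([np.float64(-8.0), np.float64(-0.4), np.float64(0.0)], np.float64(0.0))
8 ([np.float64(-10.0), np.float64(-0.5), np.float64(0.0)], np.float64(0.0))
-15 ([np.float64(0.0), np.float64(0.0), np.float64(0.0)], np.float64(0.0))
-23 ([np.float64(-3.0), np.float64(-1.2), np.float64(0.0)], np.float64(-0.14))
-31 ([np.float64(-6.0), np.float64(-2.0), np.float64(0.0)], np.float64(-0.279))
-39 ([np.float64(-9.2), np.float64(-2.3), np.float64(0.0)], np.float64(-0.419))
-47 ([np.float64(-12.4), np.float64(-2.2), np.float64(0.0)], np.float64(-0.559))
-55 ([np.float64(-15.5), np.float64(-1.6), np.float64(0.0)], np.float64(-0.698))
-63 ([np.float64(-18.6), np.float64(-0.7), np.float64(0.0)], np.float64(-0.838))
-71 ([np.float64(-21.4), np.float64(0.7), np.float64(0.0)], np.float64(-0.977))
-79 ([np.float64(-24
[... 174 characters left out ...]
4(7.1), np.float64(0.0)], np.float64(-1.396))
-103 ([np.float64(-30.2), np.float64(9.8), np.float64(0.0)], np.float64(-1.536))
-111 ([np.float64(-31.5), np.float64(12.7), np.float64(0.0)], np.float64(-1.676))
-119 ([np.float64(-32.4), np.float64(15.8), np.float64(0.0)], np.float64(-1.815))
-127 ([np.float64(-32.8), np.float64(18.9), np.float64(0.0)], np.float64(-1.955))
-135 ([np.float64(-32.8), np.float64(22.1), np.float64(0.0)], np.float64(-2.094))
-143 ([np.float64(-32.4), np.float64(25.3), np.float64(0.0)], np.float64(-2.234))
-151 ([np.float64(-31.5), np.float64(28.3), np.float64(0.0)], np.float64(-2.374))
-159 ([np.float64(-30.2), np.float64(31.3), np.float64(0.0)], np.float64(-2.513))
```

>>> {"fn": "arm_command", "kwargs": {
  "rows": [
    [0,[-2,13,0],-0.147],
    [0,[-4,26,-6],-0.294],
    [0,[-5.9,39.3,-16],-0.44],
    [0,[-5.9,39.3,-30],-0.587],
    [0,[-5.9,39.3,-40],-0.734]
  ]
}}

```text
clock: 6.85
position: [0.5447, 0.0299, 0.1335]
ee_rot: [-0.001, 0.691, 0.723, -0.0]
ft_force: [-0.2, -0.8, 0.2]
width: 0.0002
```

>>> {"fn": "arm_command", "kwargs": {
  "rows": [
    [0,[0,0,-12],0],
    [0,[0,0,-22],0],
    [0,[0,0,-26.7],0],
    [0,[0,0,-26.7],0]
  ]
}}

```text
clock: 7.25
position: [0.5447, 0.0296, 0.1068]
ee_rot: [-0.001, 0.689, 0.724, -0.001]
ft_force: [-0.5, 0.6, 0.6]
width: 0.0002
```

Run:
```python
from plan import *
W=bot.snapshot("wrist");pickle.dump(W,open("w6.pkl","wb"))
cv2.imwrite("pics/w6.png",cv2.resize(W["color"],None,fx=1.5,fy=1.5,interpolation=cv2.INTER_CUBIC))
P,y,s=state();print(P,y,s["ft_force"],s["qpos"][5]);print(rel(P,y,-15,18,107.5))
```

```text
[545.12863618  29.55254321 107.31235283] 92.81295699570146 [-0.31755568 -0.7720485   0.06860966] -0.19978150214194207
([np.float64(-0.8), np.float64(1.1), np.float64(0.2)], np.float64(-0.0))
```

View pics/w6.png

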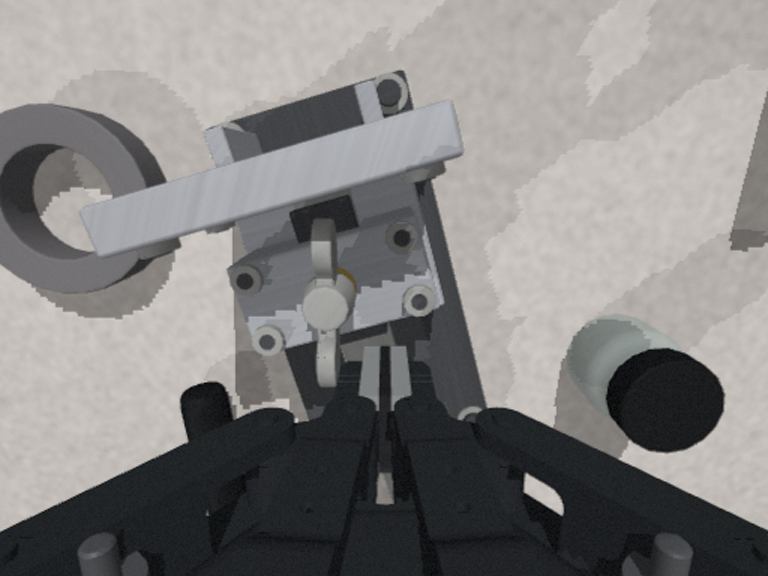

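>>> {"fn": "arm_command", "kwargs": {
  "rows": [
    [0,[-4.9,0.5,0],0],
    [0,[-9.8,0.6,0],0],
    [0,[-12.8,-0.6,0],-0.14],
    [0,[-15.8,-1.4,0],-0.28],
    [0,[-19,-1.7,0],-0.42]
  ]
}}

```text
clock: 7.8
position: [0.5268, 0.0277, 0.1082]
ee_rot: [0.001, 0.827, 0.562, 0.001]
ft_force: [1.9, -0.0, -0.7]
width: 0.0001
```

Run:
```python
from plan import *
W=bot.snapshot("wrist");pickle.dump(W,open("w7.pkl","wb"))
cv2.imwrite("pics/w7.png",cv2.resize(W["color"],None,fx=1.5,fy=1.5,interpolation=cv2.INTER_CUBIC))
P,y,s=state();print(P,y,s["ft_force"],s["qpos"][5]);print(rel(P,y,-39,9,107.5))
```

```text
[525.92532343  27.80993106 108.13854097] 68.1808962027322 [ 0.65589216 -0.77543518 -0.17626838] 0.2216378061627011
([np.float64(0.2), np.float64(0.1), np.float64(-0.6)], np.float64(0.011))
```

View pics/w7.png

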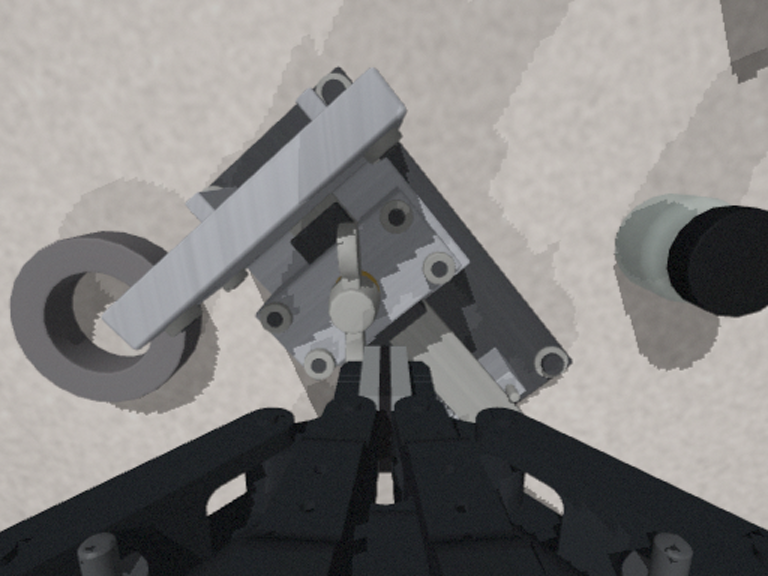

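>>> {"fn": "arm_command", "kwargs": {
  "rows": [
    [0,[-3.2,0.1,0],-0.14],
    [0,[-6.3,0.7,-0.2],-0.279],
    [0,[-9.4,1.6,-0.3],-0.419],
    [0,[-12.2,3.0,-0.4],-0.559],
    [0,[-14.9,4.8,-0.5],-0.698]
  ]
}}

```text
clock: 8.35
position: [0.5112, 0.0324, 0.1076]
ee_rot: [0.001, 0.969, 0.247, 0.0]
ft_force: [0.1, -1.7, 0.3]
width: -0.0001
```

>>> {"fn": "arm_command", "kwargs": {
  "rows": [
    [0,[-2.4,2.2,0],-0.14],
    [0,[-4.4,4.6,-0.2],-0.279],
    [0,[-6.1,7.3,-0.3],-0.419],
    [0,[-7.4,10.2,-0.4],-0.559],
    [0,[-8.3,13.3,-0.5],-0.698]
  ]
}}

```text
clock: 8.85
position: [0.5024, 0.0459, 0.1071]
ee_rot: [0.0, 0.995, -0.1, -0.0]
ft_force: [-0.4, -2.2, 0.0]
width: 0.0003
```

Run:
```python
from plan import *
W=bot.snapshot("wrist");pickle.dump(W,open("w8.pkl","wb"))
cv2.imwrite("pics/w8.png",cv2.resize(W["color"],None,fx=1.5,fy=1.5,interpolation=cv2.INTER_CUBIC))
P,y,s=state();print(P,y,s["ft_force"],s["qpos"][5]);print(rel(P,y,-119,9,106.5))
```

```text
[502.37046526  46.31039992 107.05906402] -11.646294325555441 [-0.99529362 -2.33992357  0.54090694] 1.6448036801937587
([np.float64(0.6), np.float64(-0.3), np.float64(-0.6)], np.float64(0.008))
```

View pics/w8.png

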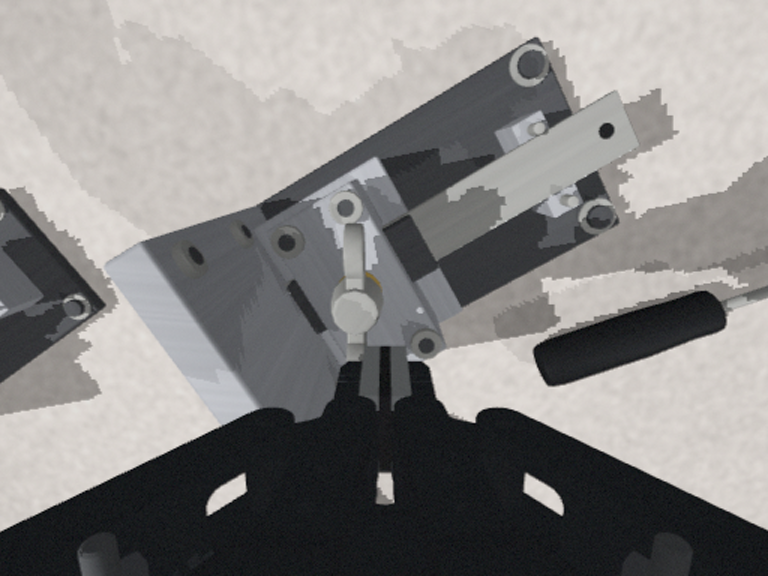

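>>> {"fn": "arm_command", "kwargs": {
  "rows": [
    [0,[-0.4,3.1,-0.1],-0.14],
    [0,[-0.4,6.3,-0.2],-0.279],
    [0,[0,9.5,-0.3],-0.419],
    [0,[0.9,12.5,-0.4],-0.559],
    [0,[1.8,14.8,-0.5],-0.66]
  ]
}}

```text
clock: 9.4
position: [0.5041, 0.0608, 0.1065]
ee_rot: [0.0, 0.91, -0.415, -0.0]
ft_force: [-0.9, -0.9, 1.2]
width: 0.0001
```

Run:
```python
from plan import *
W=bot.snapshot("wrist");pickle.dump(W,open("w9.pkl","wb"))
cv2.imwrite("pics/w9.png",cv2.resize(W["color"],None,fx=1.5,fy=1.5,interpolation=cv2.INTER_CUBIC))
P,y,s=state();print(P,y,s["ft_force"],s["qpos"][5]);print(rel(P,y,-157,9,106.))
```

```text
[504.25252161  61.02214208 106.42254825] -49.21556820224741 [-0.93078469 -1.66105558  0.43603832] 2.330503945062409
([np.float64(0.6), np.float64(-0.2), np.float64(-0.4)], np.float64(0.0))
```

View pics/w9.png

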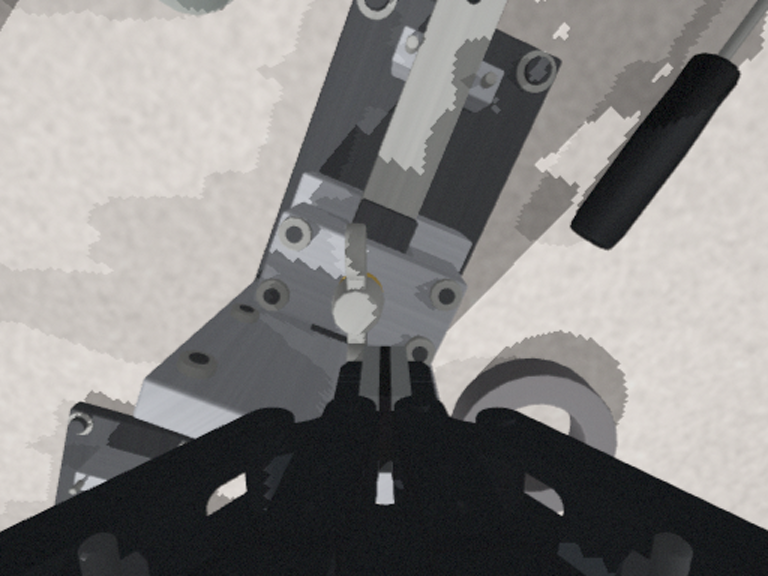

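Run:
```python
from plan import *
A,ya=tgt(-157,9);A=np.array([*A,106.])
print("backoff",rel(A,ya,-157,14,106))
print(rel(A,ya,23,18,135),rel(A,ya,23,18,106.2))
def seq(phis,d,z=0,rho=21.,dz=0.1):
    for k in range(0,len(phis)-1,5):
        P0,y0=tgt(phis[k],d,rho);P0=np.array([*P0,0])
        print(phis[k],[[0]+list(rel(P0,y0,ph,d,-dz*(i+1),rho)) for i,ph in enumerate(phis[k+1:k+6])])
P0,y0=tgt(23,18);P0=np.array([*P0,0]);print(rel(P0,y0,23,9,0))
np.set_printoptions(legacy="1.25")
seq(list(range(23,-162,-8)),9)
```

```text
backoff ([np.float64(-3.8), np.float64(-3.3), np.float64(0.0)], np.float64(0.0))
([np.float64(47.9), np.float64(-14.1), np.float64(29.0)], np.float64(-3.142)) ([np.float64(47.9), np.float64(-14.1), np.float64(0.2)], np.float64(-3.142))
([np.float64(-6.8), np.float64(-5.9), np.float64(0.0)], np.float64(0.0))
23 [[0, [-1.6, -2.8, -0.1], -0.14], [0, [-3.6, -5.3, -0.2], -0.279], [0, [-5.8, -7.5, -0.3], -0.419], [0, [-8.4, -9.4, -0.4], -0.559], [0, [-11.2, -10.9, -0.5], -0.698]]
-17 [[0, [-3.0, -1.1, -0.1], -0.14], [0, [-6.1, -1.8, -0.2], -0.279], [0, [-9.3, -2.0, -0.3], -0.419], [0, [-12.5, -1.8, -0.4], -0.559], [0, [-15.6, -1.1, -0.5], -0.698]]
-57 [[0, [-3.0, 1.1, -0.1], -0.14], [0, [-5.8, 2.6, -0.2], -0.279], [0, [-8.4, 4.5, -0.3], -0.419], [0, [-10.7, 6.7, -0.4], -0.559], [0, [-12.6, 9.2, -0.5], -0.698]]
-97 [[0, [-1.6, 2.8, -0.1], -0.14], [0, [-2.8, 5.7, -0.2], -0.279], [0, [-3.6, 8.8, -0.3], -0.419], [0, [-3.9, 12.0, -0.4], -0.559], [0, [-3.8, 15.2, -0.5], -0.698]]
-137 [[0, [0.6, 3.1, -0.1], -0.14], [0, [1.5, 6.2, -0.2], -0.279], [0, [2.9, 9.0, -0.3], -0.419]]
```

>>> {"fn": "arm_command", "kwargs": {
  "rows": [
    [0,[-3.8,-3.3,0],0],
    [0,[-3.8,-3.3,12],0],
    [0,[-3.8,-3.3,29],0.147],
    [0,[5,-5,29],0.294],
    [0,[15,-8,29],0.441]
  ]
}}

```text
clock: 9.95
position: [0.5202, 0.0529, 0.1367]
ee_rot: [-0.0, 0.979, -0.202, 0.001]
ft_force: [-0.8, 1.0, 0.1]
width: -0.0
```

>>> {"fn": "arm_command", "kwargs": {
  "rows": [
    [0,[10,-2,0],0.147],
    [0,[20,-4,0],0.294],
    [0,[32.9,-6.1,0],0.441],
    [0,[32.9,-6.1,0],0.588],
    [0,[32.9,-6.1,0],0.735]
  ]
}}

```text
clock: 10.45
position: [0.5534, 0.0465, 0.136]
ee_rot: [0.0, 0.987, 0.163, 0.001]
ft_force: [-1.0, -0.8, -0.8]
width: -0.0
```

>>> {"fn": "arm_command", "kwargs": {
  "rows": [
    [0,[0,0,0],0.147],
    [0,[0,0,0],0.294],
    [0,[0,0,0],0.441],
    [0,[0,0,0],0.588],
    [0,[0,0,0],0.735]
  ]
}}

```text
clock: 10.95
position: [0.5529, 0.0467, 0.1361]
ee_rot: [0.0, 0.862, 0.507, 0.0]
ft_force: [-0.6, -0.0, 0.1]
width: -0.0
```

>>> {"fn": "arm_command", "kwargs": {
  "rows": [
    [0,[0,0,0],0.147],
    [0,[0,0,0],0.294],
    [0,[0,0,0],0.441],
    [0,[0,0,0],0.588],
    [0,[0,0,0],0.735]
  ]
}}

```text
clock: 11.45
position: [0.5528, 0.0467, 0.1361]
ee_rot: [0.0, 0.623, 0.783, 0.0]
ft_force: [-0.2, -0.2, 0.2]
width: -0.0
```

>>> {"fn": "arm_command", "kwargs": {
  "rows": [
    [0,[0,0,-6],0.147],
    [0,[0,0,-12],0.294],
    [0,[0,0,-19],0.441],
    [0,[0,0,-26],0.496],
    [0,[0,0,-29],0.496]
  ]
}}

```text
clock: 11.95
position: [0.5526, 0.0467, 0.1064]
ee_rot: [-0.0, 0.415, 0.91, 0.0]
ft_force: [-0.3, -0.4, -0.6]
width: 0.0001
```

Run:
```python
from plan import *
W=bot.snapshot("wrist");pickle.dump(W,open("w10.pkl","wb"))
cv2.imwrite("pics/w10.png",cv2.resize(W["color"],None,fx=1.5,fy=1.5,interpolation=cv2.INTER_CUBIC))
P,y,s=state();print(P,y,s["ft_force"],s["qpos"][5]);print(rel(P,y,23,18,106))
```

```text
[552.4161204   46.67571062 106.0729309 ] 130.91649742951572 [-0.49277651 -1.36317558  0.08224994] -0.8316102465216677
([np.float64(0.3), np.float64(-0.0), np.float64(-0.1)], np.float64(-0.002))
```

View pics/w10.png

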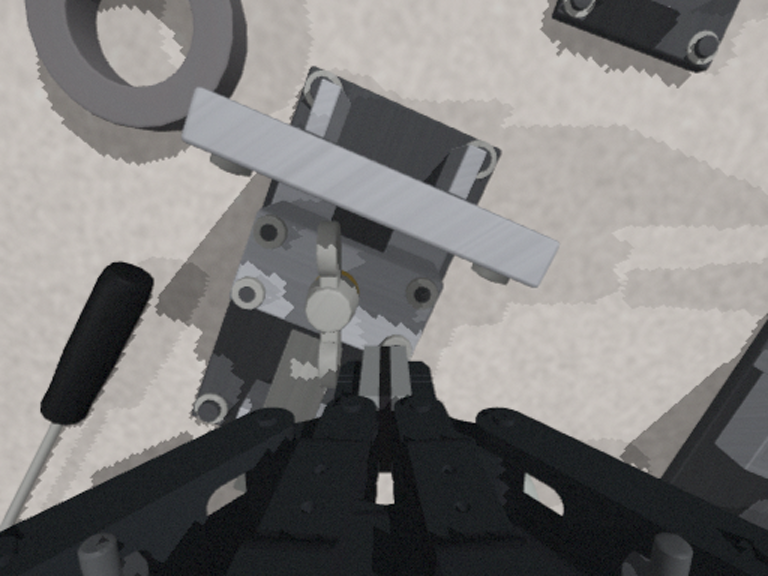

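>>> {"fn": "arm_command", "kwargs": {
  "rows": [
    [0,[-3.4,-3.0,0],0],
    [0,[-6.5,-5.9,0],0],
    [0,[-8.1,-8.7,-0.1],-0.14],
    [0,[-10.1,-11.2,-0.2],-0.279],
    [0,[-12.3,-13.4,-0.3],-0.419]
  ]
}}

```text
clock: 12.5
position: [0.5409, 0.0332, 0.1064]
ee_rot: [0.001, 0.598, 0.801, 0.001]
ft_force: [1.7, 0.9, -1.2]
width: -0.0001
```

>>> {"fn": "arm_command", "kwargs": {
  "rows": [
    [0,[-2.6,-1.9,-0.1],-0.14],
    [0,[-5.4,-3.4,-0.2],-0.279],
    [0,[-8.4,-4.5,-0.3],-0.419],
    [0,[-11.5,-5.2,-0.4],-0.559],
    [0,[-14.7,-5.4,-0.5],-0.698]
  ]
}}

```text
clock: 13.0
position: [0.5266, 0.0271, 0.106]
ee_rot: [0.001, 0.836, 0.549, 0.001]
ft_force: [1.5, -2.3, -0.7]
width: -0.0
```

>>> {"fn": "arm_command", "kwargs": {
  "rows": [
    [0,[-3.2,0.2,-0.1],-0.14],
    [0,[-6.3,0.9,-0.2],-0.279],
    [0,[-9.3,2.0,-0.3],-0.419],
    [0,[-12.1,3.5,-0.4],-0.559],
    [0,[-14.7,5.4,-0.5],-0.698]
  ]
}}

```text
clock: 13.5
position: [0.511, 0.0326, 0.1054]
ee_rot: [0.001, 0.973, 0.23, 0.0]
ft_force: [-0.0, -1.4, 1.1]
width: -0.0001
```

Run:
```python
from plan import *
W=bot.snapshot("wrist");pickle.dump(W,open("w11.pkl","wb"))
cv2.imwrite("pics/w11.png",cv2.resize(W["color"],None,fx=1.5,fy=1.5,interpolation=cv2.INTER_CUBIC))
P,y,s=state();print(P,y,s["ft_force"],s["qpos"][5]);print(rel(P,y,-81,9,104.5))
P0,y0=tgt(-81,9);P0=np.array([*P0,0])
np.set_printoptions(legacy="1.25")
for ph in range(-81,-161,-4): print(ph,rel(P0,y0,ph,9,0))
```

```text
[510.44863166  33.04196215 105.31527081] 26.391876690383427 [ 0.09031123 -1.33957746  0.27342043] 0.9569037556748567
([np.float64(0.2), np.float64(0.2), np.float64(-0.8)], np.float64(0.007))
-81 ([0.0, 0.0, 0.0], 0.0)
-85 ([-1.2, 1.1, 0.0], -0.07)
-89 ([-2.3, 2.2, 0.0], -0.14)
-93 ([-3.3, 3.4, 0.0], -0.209)
-97 ([-4.3, 4.7, 0.0], -0.279)
-101 ([-5.1, 6.1, 0.0], -0.349)
-105 ([-5.8, 7.5, 0.0], -0.419)
-109 ([-6.5, 8.9, 0.0], -0.489)
-113 ([-7.0, 10.4, 0.0], -0.559)
-117 ([-7.5, 12.0, 0.0], -0.628)
-121 ([-7.8, 13.5, 0.0], -0.698)
-125 ([-8.0, 15.1, 0.0], -0.768)
-129 ([-8.1, 16.7, 0.0], -0.838)
-133 ([-8.1, 18.3, 0.0], -0.908)
-137 ([-8.0, 19.9, 0.0], -0.977)
-141 ([-7.8, 21.5, 0.0], -1.047)
-145 ([-7.5, 23.0, 0.0], -1.117)
-149 ([-7.0, 24.6, 0.0], -1.187)
-153 ([-6.5, 26.1, 0.0], -1.257)
-157 ([-5.9, 27.5, 0.0], -1.326)
```

View pics/w11.png

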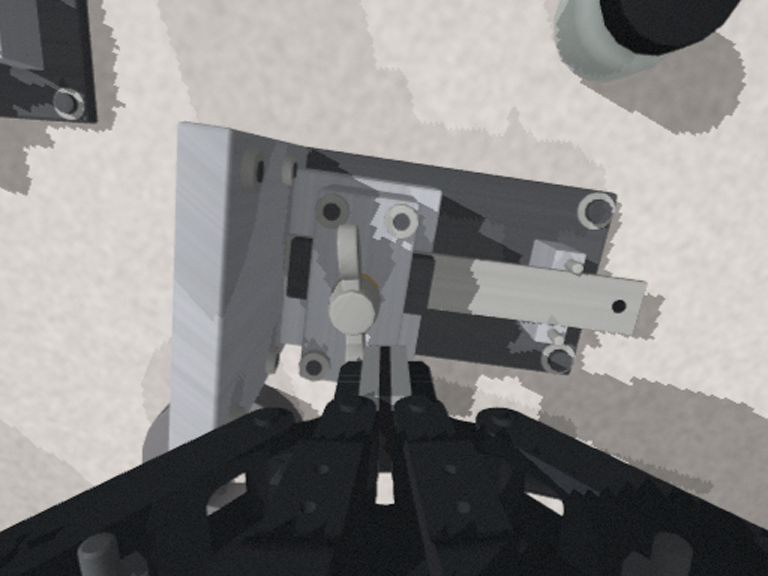

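>>> {"fn": "arm_command", "kwargs": {
  "rows": [
    [0,[-1.2,1.1,-0.3],-0.07],
    [0,[-2.3,2.2,-0.5],-0.14],
    [0,[-3.3,3.4,-0.6],-0.209]
  ]
}}

```text
clock: 13.85
position: [0.508, 0.0362, 0.1047]
ee_rot: [0.0, 0.992, 0.13, 0.0]
ft_force: [-0.3, -1.1, 1.1]
width: -0.0
```

>>> {"fn": "arm_command", "kwargs": {
  "rows": [
    [0,[-1.0,1.3,0],-0.07],
    [0,[-1.8,2.7,0],-0.14]
  ]
}}

```text
clock: 14.05
position: [0.5059, 0.039, 0.1047]
ee_rot: [0.0, 0.998, 0.06, 0.0]
ft_force: [-0.7, -1.2, 0.6]
width: -0.0
```

>>> {"fn": "arm_command", "kwargs": {
  "rows": [
    [0,[-0.7,1.4,0],-0.07],
    [0,[-1.4,2.8,-0.1],-0.14]
  ]
}}

```text
clock: 14.25
position: [0.5044, 0.0418, 0.1046]
ee_rot: [0.0, 1.0, -0.01, 0.0]
ft_force: [-0.0, -0.6, 0.4]
width: 0.0001
```

>>> {"fn": "arm_command", "kwargs": {
  "rows": [
    [0,[-0.5,1.5,0],-0.07],
    [0,[-1.0,3.1,-0.1],-0.14]
  ]
}}

```text
clock: 14.45
position: [0.5034, 0.0449, 0.1045]
ee_rot: [0.0, 0.997, -0.08, 0.0]
ft_force: [-0.2, -1.9, 0.9]
width: 0.0002
```

>>> {"fn": "arm_command", "kwargs": {
  "rows": [
    [0,[-0.3,1.5,0],-0.07],
    [0,[-0.5,3.1,-0.1],-0.14]
  ]
}}

```text
clock: 14.65
position: [0.5027, 0.0481, 0.1043]
ee_rot: [0.0, 0.989, -0.149, -0.0]
ft_force: [-0.0, -0.6, 1.1]
width: 0.0
```

>>> {"fn": "arm_command", "kwargs": {
  "rows": [
    [0,[-0.1,1.6,0],-0.07],
    [0,[-0.1,3.2,-0.1],-0.14]
  ]
}}

```text
clock: 14.85
position: [0.5025, 0.0512, 0.1043]
ee_rot: [0.0, 0.976, -0.218, -0.0]
ft_force: [-0.9, -2.2, 1.9]
width: -0.0003
```

>>> {"fn": "arm_command", "kwargs": {
  "rows": [
    [0,[0.1,1.6,0],-0.07],
    [0,[0.3,3.2,-0.1],-0.14]
  ]
}}

```text
clock: 15.05
position: [0.5027, 0.0543, 0.1042]
ee_rot: [0.0, 0.958, -0.286, -0.0]
ft_force: [-1.5, -2.5, 1.6]
width: -0.0004
```

>>> {"fn": "arm_command", "kwargs": {
  "rows": [
    [0,[0.3,1.5,0],-0.07],
    [0,[0.8,3.1,-0.1],-0.14]
  ]
}}

```text
clock: 15.25
position: [0.5032, 0.0571, 0.1041]
ee_rot: [0.001, 0.936, -0.352, -0.0]
ft_force: [-2.7, -7.1, 2.8]
width: -0.0005
```

>>> {"fn": "arm_command", "kwargs": {
  "rows": [
    [0,[0.5,1.5,0],-0.07],
    [0,[1.1,2.9,-0.1],-0.139]
  ]
}}

```text
clock: 15.45
position: [0.5026, 0.0582, 0.1039]
ee_rot: [0.003, 0.91, -0.415, -0.002]
ft_force: [-6.9, -13.4, 7.0]
width: 0.0001
```

Run:
```python
from plan import *
W=bot.snapshot("wrist");pickle.dump(W,open("w12.pkl","wb"))
cv2.imwrite("pics/w12.png",cv2.resize(W["color"],None,fx=1.5,fy=1.5,interpolation=cv2.INTER_CUBIC))
P,y,s=state();print(P,y,s["ft_force"],s["qpos"][5]);print(rel(P,y,-157,9,104.))
```

```text
[502.44839851  58.05391529 103.89776787] -49.094176292686754 [ -5.92865169 -11.37392865   5.78349851] 2.331348246242461
([np.float64(2.4), np.float64(2.7), np.float64(0.1)], np.float64(-0.002))
```

View pics/w12.png

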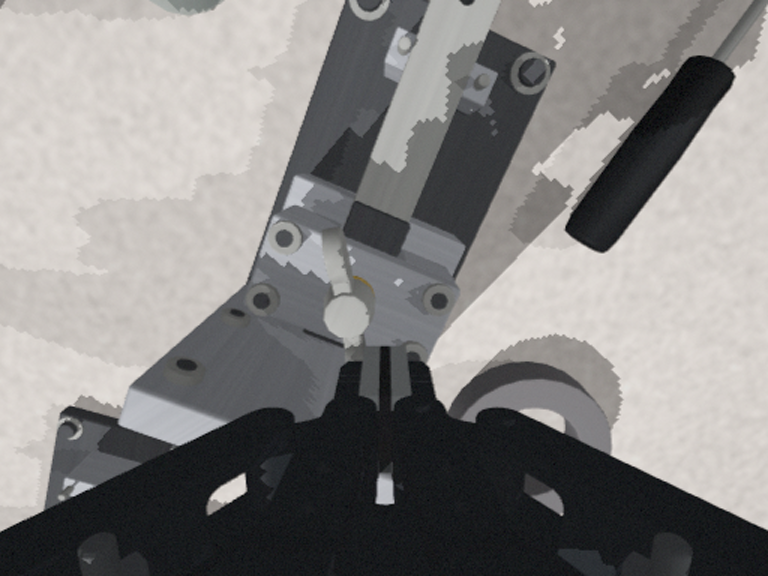

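The screw came up against its stop: force went from 2.9 to 7.6 to 15 N while the wing stopped following, at around -145° in clamp angle. I'm backing off. The last step pressed harder than I wanted.

>>> {"fn": "arm_command", "kwargs": {
  "rows": [
    [0,[-3.8,-3.3,0],0],
    [0,[-7.6,-6.6,0],0],
    [0,[-7.6,-6.6,20],0.14],
    [0,[-7.6,-6.6,50],0.28],
    [0,[-7.6,-26.6,80],0.42]
  ]
}}

```text
clock: 16.0
position: [0.4967, 0.0357, 0.1841]
ee_rot: [-0.001, 0.977, -0.213, -0.001]
ft_force: [0.6, 0.0, -1.8]
width: -0.0003
```

Run:
```python
from plan import *
W=bot.snapshot("wrist");pickle.dump(W,open("w13.pkl","wb"))
cv2.imwrite("pics/w13.png",cv2.resize(W["color"],None,fx=1.5,fy=1.5,interpolation=cv2.INTER_CUBIC))
P,y,s=state();print(P,y,s["ft_force"],s["qpos"][5])
```

```text
[500.55577015  32.00042431 188.82732875] -24.36785228831276 [ 1.5304084  -2.25783731  1.69821641] 1.8385115634430185
```

View pics/w13.png

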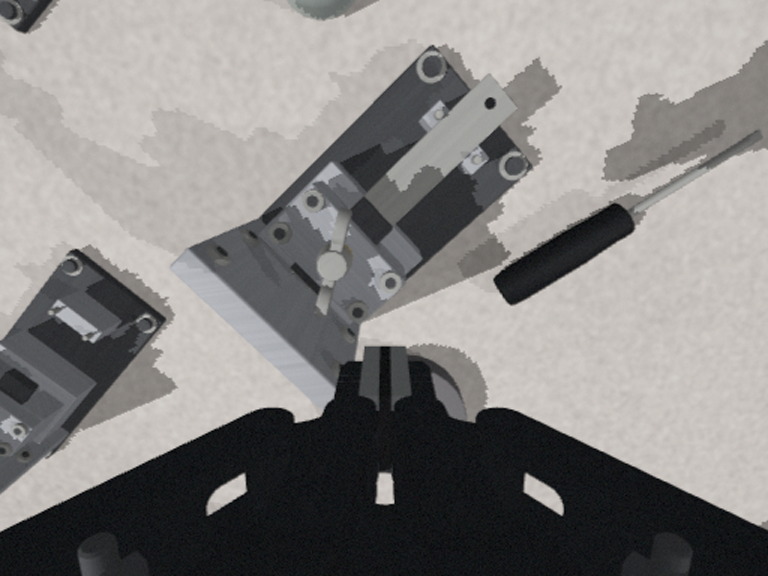

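>>> {"fn": "arm_command", "kwargs": {
  "rows": [
    [0,[0,0,0],0],
    [0,[0,0,0],0]
  ]
}}

```text
clock: 16.25
position: [0.4969, 0.0345, 0.1832]
ee_rot: [-0.0, 0.976, -0.218, -0.0]
ft_force: [-0.5, 0.1, -0.6]
width: 0.0001
```

Run:
```python
from plan import *
W=bot.snapshot("wrist");pickle.dump(W,open("w14.pkl","wb"))
S=bot.snapshot("side");T=bot.snapshot("top")
crop(W,170,30,360,220,4,"pics/w14c.png")
crop(S,245,165,355,275,5.4,"pics/s14c.png")
crop(T,225,60,425,320,2.3,"pics/t14c.png")
P,y,s=state();print(P,y,s["ft_force"])
```

```text
[496.46123626  34.81046747 182.34767127] -25.107097652348116 [-0.71981183  0.46672339 -0.22056469]
```

View pics/w14c.png

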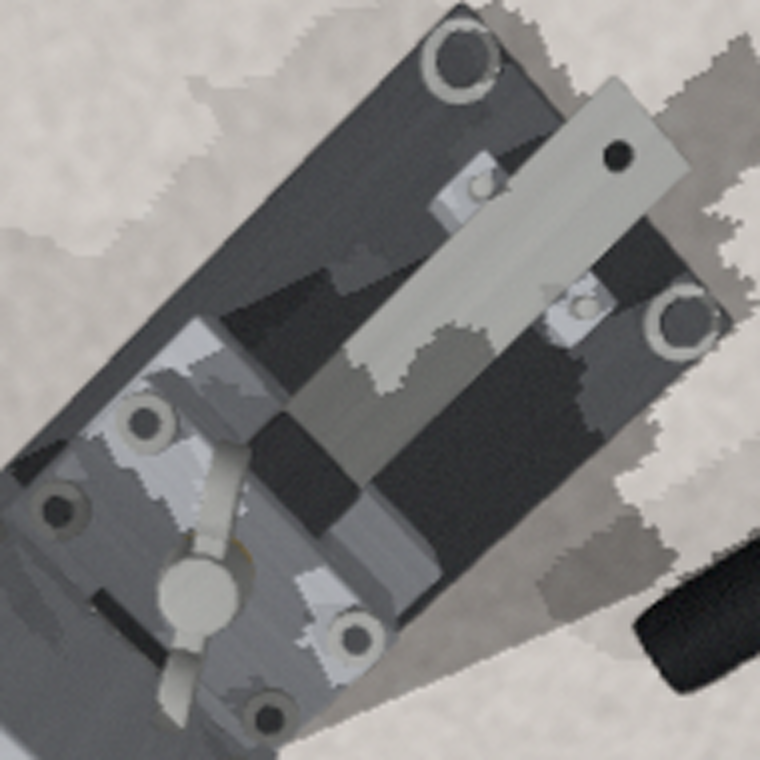

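View pics/s14c.png

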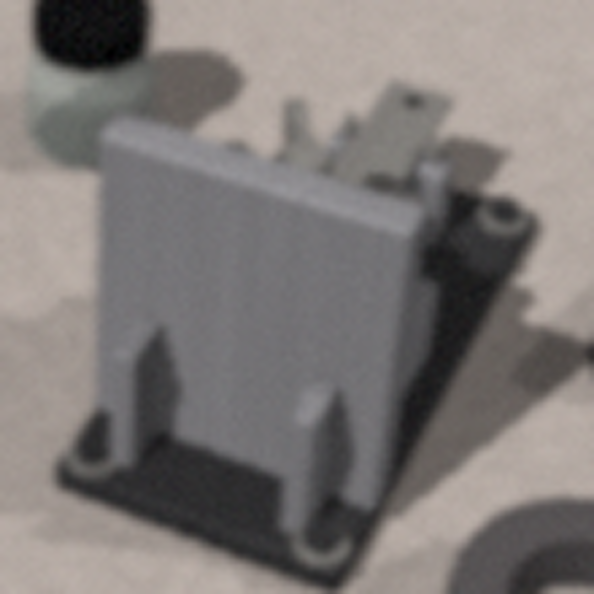

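View pics/t14c.png

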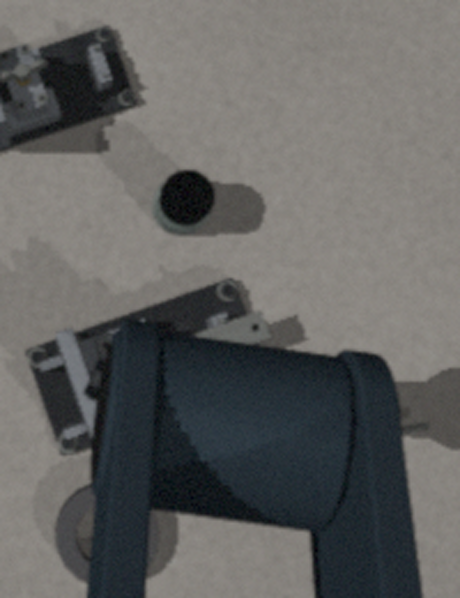

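Run:
```python
from plan import *
W=pickle.load(open("w14.pkl","rb"))
q=[]
for n,u,v,z in (("h",143,424,.0875),("h",356,638,.0875),("h",60,510,.0875),("h",268,716,.0875),("hub",200,597,.106),("wA",229,470,.108),("wB",179,690,.108),("e-",612,80,.048),("e+",689,165,.048),("hole",618,155,.048),("b1",465,3,.012),("b2",733,325,.012)):
    P=pix2z(W,u/4+170-.4,v/4+30-.4,z);print(n,inv(P).round(1))
    if n=="h":q.append(inv(P))
    if n=="wA":a=inv(P)
    if n=="wB":b=inv(P)
print(np.mean(q,0),np.degrees(np.arctan2(*(a-b)[::-1])))
```

```text
h [45.7 30.3]
h [ 46.7 -27.2]
h [22.6 29.7]
h [ 23. -27.]
hub [34.6  0.9]
wA [54.5 13.6]
wB [20.2 -8.5]
e- [158.1  15.7]
e+ [159.3  -7.7]
hole [149.8   3.8]
b1 [153.3  50.5]
b2 [153.8 -46.5]
[34.51145088  1.46800015] 32.79001116557949
```

Run:
```python
from plan import *
W=pickle.load(open("w12.pkl","rb"))
crop(W,150,120,320,260,4.5,"pics/w12c.png")
```

```text
(no output)
```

View pics/w12c.png

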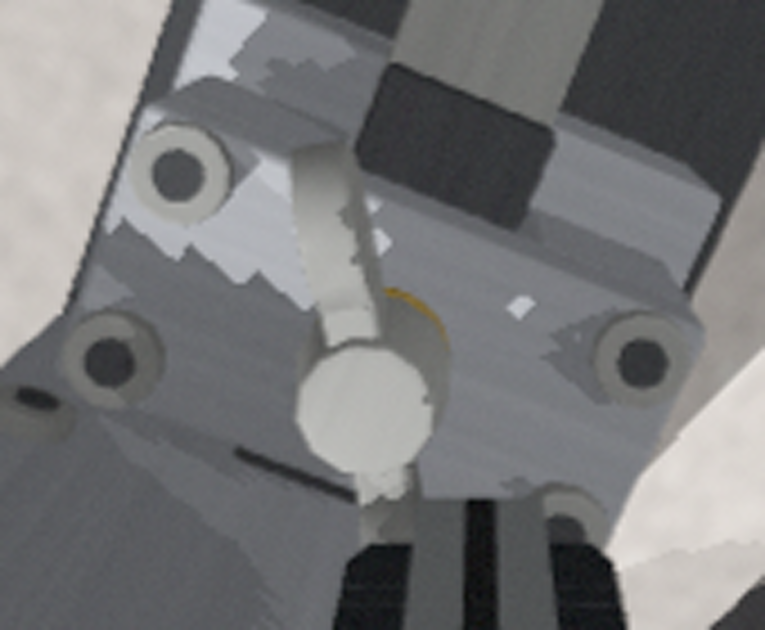

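Run:
```python
from plan import *
W=pickle.load(open("w12.pkl","rb"))
for n,u,v,z in (("hub",367,408,.106),("wA",332,175,.108),("wA2",350,290,.108),("wBnear",385,500,.108)):
    P=inv(pix2z(W,u/4.5+150-.4,v/4.5+120-.4,z));print(n,P.round(1))
    if n=="hub":h=P
    else: print(np.degrees(np.arctan2(*(P-h)[::-1])))
```

```text
hub [35.   1.1]
wA [56.5 13.4]
29.589066980414415
wA2 [46.5  7.5]
28.79613522282235
wBnear [27.  -4.3]
-145.89915835410508
```

Wing angle reads about 30-34° under load and 32.8° now, so it held within the measuring error. I'll check the stop with a gentle push with the pad flat on the wing.

Run:
```python
from plan import *
np.set_printoptions(legacy="1.25")
P,y,s=state();print(P,y)
print(rel(P,y,-147,17,125),rel(P,y,-147,17,104))
A,ya=tgt(-147,17);A=np.array([*A,104.])
for d in (12,11,10.5,10,9.5,9,8.5): print(d,rel(A,ya,-147,d,104))
```

```text
[496.46123626  34.81046747 182.34767127] -25.107097652348116
([1.9, 16.1, -57.3], -0.246) ([1.9, 16.1, -78.3], -0.246)
12 ([3.2, 3.9, 0.0], 0.0)
11 ([3.8, 4.7, 0.0], 0.0)
10.5 ([4.1, 5.0, 0.0], 0.0)
10 ([4.4, 5.4, 0.0], 0.0)
9.5 ([4.7, 5.8, 0.0], 0.0)
9 ([5.1, 6.2, 0.0], 0.0)
8.5 ([5.4, 6.6, 0.0], 0.0)
```

>>> {"fn": "arm_command", "kwargs": {
  "rows": [
    [0,[1.9,16.1,-20],-0.123],
    [0,[1.9,16.1,-45],-0.246],
    [0,[1.9,16.1,-65],-0.246],
    [0,[1.9,16.1,-78.3],-0.246],
    [0,[1.9,16.1,-78.3],-0.246]
  ]
}}

```text
clock: 16.9
position: [0.4973, 0.051, 0.1026]
ee_rot: [0.001, 0.942, -0.335, -0.003]
ft_force: [0.2, 0.7, -0.1]
width: 0.0002
```

>>> {"fn": "arm_command", "kwargs": {
  "rows": [
    [0,[1.6,2.0,0],0],
    [0,[3.2,3.9,0],0],
    [0,[3.8,4.7,0],0],
    [0,[3.8,4.7,0],0]
  ]
}}

```text
clock: 17.3
position: [0.5039, 0.0552, 0.1059]
ee_rot: [-0.0, 0.942, -0.335, 0.001]
ft_force: [0.3, 0.1, -0.1]
width: -0.0001
```

>>> {"fn": "arm_command", "kwargs": {
  "rows": [
    [0,[0.6,0.7,0],0],
    [0,[0.6,0.7,0],0]
  ]
}}

```text
clock: 17.5
position: [0.5039, 0.0558, 0.1055]
ee_rot: [-0.0, 0.942, -0.335, 0.0]
ft_force: [-1.0, -0.2, 0.3]
width: 0.0001
```

>>> {"fn": "arm_command", "kwargs": {
  "rows": [
    [0,[0.6,0.8,0],0],
    [0,[0.6,0.8,0],0]
  ]
}}

```text
clock: 17.7
position: [0.504, 0.056, 0.1054]
ee_rot: [0.001, 0.942, -0.335, -0.0]
ft_force: [-1.9, -2.9, 2.8]
width: -0.0
```

Run:
```python
from plan import *
np.set_printoptions(legacy="1.25")
for i in range(1):
    W=bot.snapshot("wrist");P,y,s=state();print(P,y,s["ft_force"],rel(P,y,-147,9,104))
crop(W,150,120,320,260,4.5,"pics/w15c.png")
```

```text
[504.05269301  56.04180345 105.3655054 ] -39.17726214052093 [-1.69912689 -3.38566929  2.4535588 ] ([-0.7, 1.0, -1.4], -0.0)
```

View pics/w15c.png

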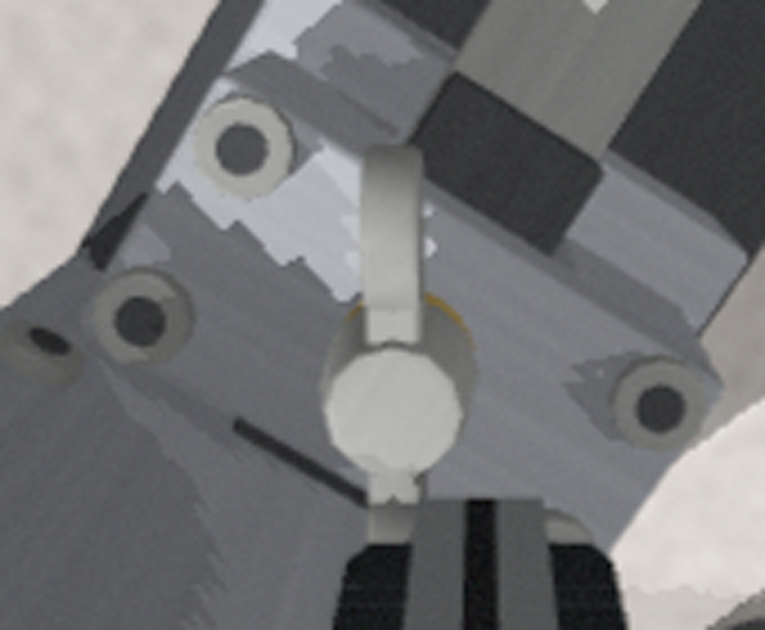

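>>> {"fn": "arm_command", "kwargs": {
  "rows": [
    [0,[0.35,0.45,0],0],
    [0,[0.35,0.45,0],0]
  ]
}}

```text
clock: 17.95
position: [0.5041, 0.0562, 0.1054]
ee_rot: [0.001, 0.942, -0.335, -0.0]
ft_force: [-2.4, -5.4, 4.5]
width: 0.0002
```

Against the stop: 5.9 N with no wing movement. Backing off and clearing the clamp.

>>> {"fn": "arm_command", "kwargs": {
  "rows": [
    [0,[-3.2,-3.9,0],0],
    [0,[-6.4,-7.8,0],0],
    [0,[-6.4,-7.8,30],0],
    [0,[-6.4,-7.8,70],0],
    [0,[-6.4,-7.8,100],0]
  ]
}}

```text
clock: 18.45
position: [0.4986, 0.0494, 0.2066]
ee_rot: [-0.001, 0.942, -0.336, 0.0]
ft_force: [0.0, -1.2, -0.4]
width: -0.0002
```

>>> {"fn": "arm_command", "kwargs": {
  "rows": [
    [0,[-15,-40,10],0.1],
    [0,[-30,-80,20],0.2],
    [0,[-40,-110,20],0.2],
    [0,[-40,-120,20],0.2],
    [0,[-40,-120,20],0.2]
  ]
}}

```text
clock: 18.95
position: [0.4587, -0.0717, 0.2252]
ee_rot: [-0.0, 0.97, -0.241, 0.0]
ft_force: [-0.1, -0.2, 0.6]
width: 0.0003
```

Run:
```python
from plan import *
T=bot.snapshot("top");W=bot.snapshot("wrist");S=bot.snapshot("side")
cv2.imwrite("pics/f_w.png",cv2.resize(W["color"],None,fx=1.5,fy=1.5,interpolation=cv2.INTER_CUBIC))
cv2.imwrite("pics/f_s.png",S["color"])
cv2.imwrite("pics/f_t.png",T["color"])
pickle.dump(W,open("wf.pkl","wb"))
P,y,s=state();print(P,y,s["ft_force"],s["clock"])
```

```text
[458.48640623 -69.71505465 224.84371546] -27.7098903052857 [ 0.33046683 -0.21109794  0.56949106] 19.1
```

View pics/f_w.png

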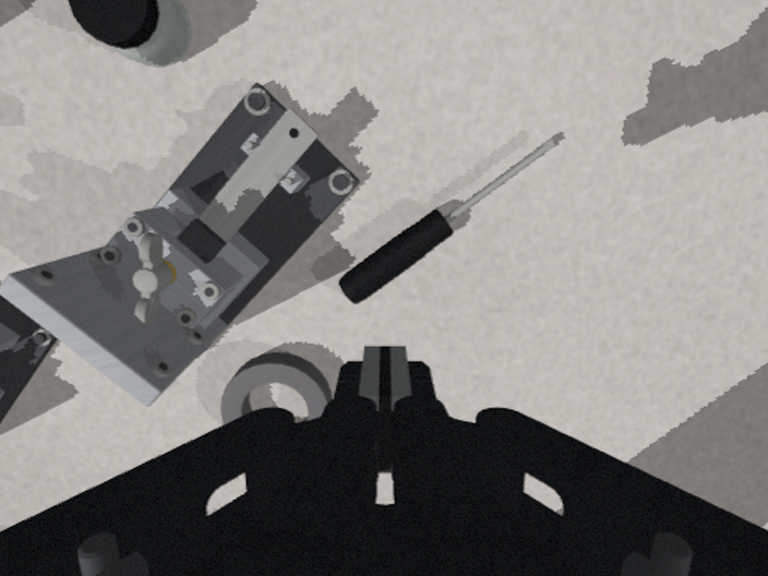

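View pics/f_s.png

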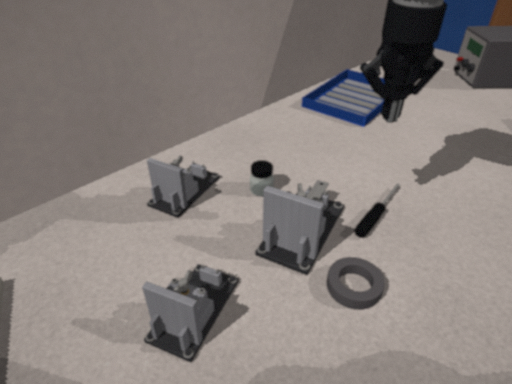

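View pics/f_t.png

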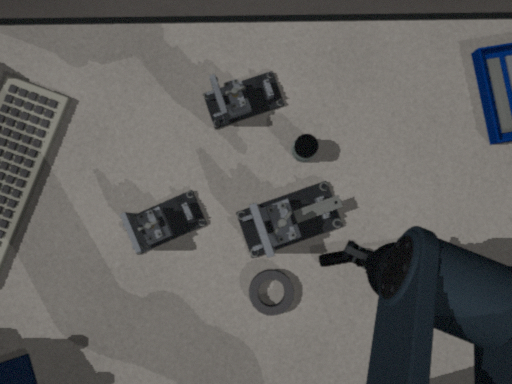

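The bystanders are where they started: jar (306,146) and tape (272,291) in the top view, driver (375,215) in the side view. The strip is in to its stop and the arm touches nothing, so I'm handing in.

```bash
python3 -c "
from station import bot
print(bot.sign_off())"
```

```text
the job is handed in; nothing more can be done
None
```

The clamp is loaded: the strip is butted against the upright plate and the wing screw is run down tight. I handed it in at about 19 s, with the arm clear of everything.

- **Strip:** I pushed it home with the shut fingertips on its outer end. At the end a further push raised the force to about 6 N but moved it only 0.1 mm. In the picture its outer end lies about 160 mm from the upright, as it should.
- **Screw:** Two strokes turned it clockwise about 312° (5.45 rad), which fits a start of about 6.55 rad. It then stopped following. A gentle second push on the wing met 5.9 N with no movement.
- **Bystanders:** the jar, tape roll and screwdriver are where they started in the final pictures.

Some things did not go cleanly or stay uncertain:

- **First contact with the strip:** it was on the finger's bevelled shoulder and pressed down with about 6 N. I backed off, lowered the finger and finished on its flat face.
- **First meeting with the screw's stop:** the force briefly reached about 15 N, more than I meant, because I had sent several steps without checking between them.
- **Wing angle at the stop:** it read about 30–34° under load and 33° after release, which agree only to within about 3°.
- **Jaw on the strip:** I judged this from the screw's stop and did not see it directly.

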